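# Roll down the clip-on edge strip of a drip tray

### The arm

A 6-joint arm with a two-finger parallel gripper is mounted at the origin on the work surface. World frame = base frame: x ahead of the robot, y to its left, z up, the work surface at z = 0. Lengths are in m, angles in rad, forces in N, time in s.
With the tool pointing down it reaches from about 0.25 to 0.775 m from the base axis. Payload 4 kg.
Tool frame: the origin (TCP) lies between the finger pads; the fingertips stand 14 mm ahead of it and the grasp point (between the pads) lies 5 mm behind it; z points along the fingers, y is the direction in which the jaws open and shut (so a half turn about z gives the same grasp; the last joint's range is limited). The gripper opens to 94 mm and grips with 3 to 60 N. Pads are 16 mm wide; open, the fingers measure 119 mm over their backs; the gripper's body (75 mm by 177 mm) begins 78 mm behind the grasp point.
Start: joints at [-1.399, 0.087, 1.371, -0, 1.684, -0.103], TCP at [0.149, -0.529, 0.196] pointing down, gripper open.
Joint ranges: [-3.1, 3.1], [-0.76, 2.03], [0.27, 2.55], [-1.08, 4.22], [0.17, 2.65], [-2.57, 2.57]. Speed limits (rad/s): [2.79, 2.79, 3.14, 3.14, 3.14, 3.14].

### API

Orientations are given as [roll, pitch, yaw] about the fixed x, y, z axes, in that order (R = Rz(yaw) Ry(pitch) Rx(roll)).
In Python, from bench import robot, cams, spotter gives the robot as it stands.
- The arm moves only by the shell command python3 -m inch 'ROWS'. ROWS is JSON, a list of rows, each an object of numbers: "grip": the opening, from 0 (shut) to 1 (fully open); "dx", "dy", "dz": the shift along the tool's x, y, z in units of 25 mm (1.0 is 25 mm); "rx", "ry", "rz": the turn, a rotation vector about the tool's x, y, z in units of 5 degrees (1.0 is 5 degrees). A call has 1 to 12 rows; each row shifts and turns the pose as measured when the row begins, along the tool's axes as they then stand; what a row does not reach is not made up. A row lasts 1/8 s, in which the tool goes at most 62.5 mm and 10.7 degrees, less where a joint would pass 70% of its speed; a pose out of reach is approached as far as the arm can. A call is refused whole if a number of a shift passes 1 or a number of a turn 1, either way. A call with a gripper value outside its range is refused whole. The fingers move at their own pace and stop on an object; the grip force is fixed at half the most. Time passes only in rows, so rows that do not move let the fingers close. It gives the time, the measured TCP pose, the force and the opening at its end, in the units of the state.
- robot.get_obs(): the state, without advancing time (a new reading comes with each control period).
- cams.snapshot(name): name is "scene" or "top" or "wrist"; returns a dict with "frame" (384x512x3 uint8, red, green, blue), "intrinsics" (3x3 intrinsics, pixels), "k1" (the pictures are not rectified: a ray, as slopes to the right and down, at radius r is drawn at 1 + k1 r^2 times it, then the intrinsics apply), "eye" and "orientation" of the camera in the world. Camera axes: x right, y up, looking along -z (the intrinsics and any distortion apply to the point x, -y, -z); pixel columns grow to the right and rows downward; lengths in m; the calibration is good to about 2 mm. A picture is of the moment at which its call begins. There is no depth.
- robot.close_job(): hands the job in, once; it reports no verdict.
Trained networks look in a picture, given as the dict that the camera call returned (one of the last four; its "shot" number tells which), for a name from the list of things; names that differ only in an ending like _2 or _b are one class to them, and where a whole thing is asked for, a point or a joint stands for the part that bears it (a point fixed in the world has none). Each returns a list of dicts, best first, with "score" (0 to 1); they miss things now and then, are a little off and sometimes report something else, mostly with a low value. They report only what shows in the picture. A call takes as long as a camera call. They do not tell look-alikes from the thing itself.
- spotter.regions_of(picture, query): "pixels" (384x512 bool, what is visible of it) and "extent" ([left, top, right, bottom] in pixels, round what is visible of it).
- spotter.place_of(picture, query): "pixel" ([column, row] in pixels: a listed point, or the origin of a listed thing).
The state is a dict: "time": time; "joint_positions": joint angles; "qvel": joint speeds; "joint_torque": joint torques, N m; "tool_pos": TCP position; "ee_rot": TCP orientation; "wrist_force": force on the tool from outside, world axes, zero at the start; "wrist_torque": the same for the moment, N m; "width": finger opening in m.
Only numpy, scipy, OpenCV 4.12 (cv2) and the standard library are available. Lean on these libraries where they do the work, as an engineer would, in place of code of your own. Each camera call takes 0.05 s, during which the arm holds its last target.

### The job

The edge strip along the front of the drip tray has come loose: its links stand up off their rail. Take the hand roller from its stand, roll it along the whole strip with firm, even pressure (enough to push every link fully home, without forcing it) and keeping fingers off the strip and tray, then put the roller back upright in its stand and leave everything else where it is.

Things in the scene. Friction and masses are not known exactly. Their poses are not given: they have to be found in the camera images.
- tray: Grey fixed drip tray 220 x 320 mm, 36 mm high. Origin: centre of its underside; x across it, y along the strip, z up. The edge strip runs along y on its -x side (facing the robot), 93 mm from the centre: eight light-grey hard plastic links, each 26 mm wide, 25 mm pitch, 200 mm in all, clipped on to a rail in the channel of the front wall, whose cheeks are 36 mm high.
- strip_mid (a point): Middle of the strip at the drawn height of the seated link tops, 52 mm above the table; axes as the tray's. The rail is adjustable and set by eye: it really lies up to 8 mm higher or lower here, and slopes up to 0.04 rad along its length, so the seated tops are up to 12 mm off the drawn height at the ends. That is not measured; it shows only by feel.
- strip_end_l (a point): The strip's end on the tray's +y side (outer end of link 8), 100 mm from strip_mid, same drawn height. A link slides down against about 6 N of clip friction (two links under the wheel: about 12 N), stays where it is left and stops hard on the rail. Pressing with 15 to 20 N seats the links; more than 35 N spoils the strip, and so do fingers pressing on it.
- strip_end_r (a point): The strip's end on the tray's -y side (outer end of link1), 100 mm from strip_mid, same drawn height.
- roller: Hand roller, about 0.45 kg. Origin: wheel centre; x along the axle, y the rolling direction, z up the handle. Free-turning wheel 48 mm diameter, 40 wide, in a fork 52 wide (x). Steel crossbar 100 (x) x 40 (y) x 10 mm, 29 to 39 mm above the axle; on it an upright wooden handle 28 (x) x 24 (y) mm up to 105 mm above the axle: grip it from above, 62 to 70 mm above the axle, fingers closing along y.
- stand: White fixed roller stand, left or right of the tray: base 116 (x) x 90 (y) x 6 mm, two upright walls along y, 12 mm thick, 70 mm long, inner faces 64 mm apart, tops 62 mm above the table. Origin: centre of its underside. The parked roller's crossbar lies on the walls, its wheel hangs free between them, its x parallel to the stand's x (either way round).
- rest (a point): Where the roller's origin (axle) is when it is parked in the stand: 33 mm above the table, over the stand's centre.
- wheel (a joint): Turn of the roller's wheel about its axle, rad, 0 at the start; 24 mm of rolling is 1 rad.
- link1 (a joint): How far link 1 of the strip stands off its rail (m): 0 seated, 0.006 highest; starts 0.004 to 0.006. Link 1 is at the tray's -y end, link 8 at the +y end; its centre is -87.5 mm along the tray's y.
- link2 (a joint): How far link 2 of the strip stands off its rail (m): 0 seated, 0.006 highest; starts 0.004 to 0.006. Link 1 is at the tray's -y end, link 8 at the +y end; its centre is -62.5 mm along the tray's y.
- link3 (a joint): How far link 3 of the strip stands off its rail (m): 0 seated, 0.006 highest; starts 0.004 to 0.006. Link 1 is at the tray's -y end, link 8 at the +y end; its centre is -37.5 mm along the tray's y.
- link4 (a joint): How far link 4 of the strip stands off its rail (m): 0 seated, 0.006 highest; starts 0.004 to 0.006. Link 1 is at the tray's -y end, link 8 at the +y end; its centre is -12.5 mm along the tray's y.
- link5 (a joint): How far link 5 of the strip stands off its rail (m): 0 seated, 0.006 highest; starts 0.004 to 0.006. Link 1 is at the tray's -y end, link 8 at the +y end; its centre is +12.5 mm along the tray's y.
- link6 (a joint): How far link 6 of the strip stands off its rail (m): 0 seated, 0.006 highest; starts 0.004 to 0.006. Link 1 is at the tray's -y end, link 8 at the +y end; its centre is +37.5 mm along the tray's y.
- link7 (a joint): How far link 7 of the strip stands off its rail (m): 0 seated, 0.006 highest; starts 0.004 to 0.006. Link 1 is at the tray's -y end, link 8 at the +y end; its centre is +62.5 mm along the tray's y.
- link8 (a joint): How far link 8 of the strip stands off its rail (m): 0 seated, 0.006 highest; starts 0.004 to 0.006. Link 1 is at the tray's -y end, link 8 at the +y end; its centre is +87.5 mm along the tray's y.
- rack: Blue tube rack 200 x 78 mm, 96 mm tall, standing loose on the other side of the tray from the roller stand. Leave it.
- jar: Closed glass jar, 56 mm diameter, 72 mm tall, in the tray. Leave it.
- cap_a: Black bottle cap, 38 mm diameter, 18 mm tall, in the tray. Leave it.
- cap_b: Second such cap in the tray. Leave it.
There are look-alikes about, which are no part of the job. Leave any green look-alike of the stand alone.

How it is judged:
By the outcome, as a careful person would: the job done as asked, in the order asked, and still so for the second after the job is handed in, with the robot touching nothing.
It also fails if it takes over 72 s, if anything falls off the work surface, if the arm or the gripper's body presses on something with over 40 N, if the wrist force passes 120 N, or if a joint passes its speed limit or range.

## Working session

There is one attempt and no reset: what is moved stays moved. The work goes in short steps, Python scripts to look and compute and a shell command to move; the robot and the scene stay as the last step left them, time stands still between calls to the robot, and variables do not carry over. Pictures are saved under pics/ and viewed, and the job is handed in when it is done.

```bash
ls; mkdir -p pics; python3 - <<'E'
from bench import robot, cams, spotter
import cv2
print(robot.get_obs())
for n in ["scene","top"]:
    s=cams.snapshot(n); cv2.imwrite(f"pics/{n}0.png",s["frame"][:,:,::-1])
    print(n,s["intrinsics"],s["k1"],s["eye"],s["orientation"],s["shot"])
E
```

```text
pics
{'time': 0.0, 'joint_positions': array([-1.39907798e+00,  8.79190522e-02,  1.37224216e+00,  1.58710299e-05,
        1.68358814e+00, -1.03094184e-01]), 'qvel': array([-0.00109698, -0.00097948,  0.00147549, -0.00026581, -0.00116271,
        0.0015778 ]), 'joint_torque': array([ 3.04068162e-04, -3.40185106e+01, -3.02425790e+01,  7.16456026e-02,
        3.29014775e-02, -1.61985531e-04]), 'tool_pos': array([ 0.14915864, -0.52880102,  0.19512998]), 'ee_rot': array([-3.13944903e+00, -2.37639882e-04,  2.74814050e-01]), 'wrist_force': array([-0.74272133,  0.48920354, -0.68131092]), 'wrist_torque': array([ 0.00396475,  0.02547403, -0.00430176]), 'width': 0.09415339131093454}
scene [[453.76340622   0.         251.26403264]
 [  0.         453.76340622 192.89112579]
 [  0.           0.           1.        ]] 0.022086168501342422 [1.27238208 0.05946714 0.88737741] [ 0.74730833 -0.01504398  1.74044136] 1
top [[393.21042968   0.         254.0877933 ]
 [  0.         393.21042968 187.42512065]
 [  0.           0.           1.        ]] 0.03860893139312869 [ 0.27271969 -0.09177587  1.10569724] [ 0.2265272   0.00210033 -1.53156937] 2
```

View pics/scene0.png

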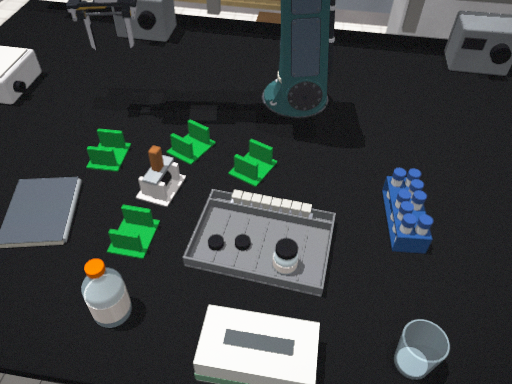

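View pics/top0.png

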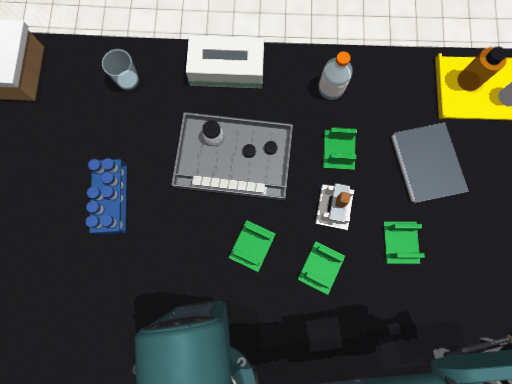

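The scene view shows the white stand with the roller at about (160,180). The tray's strip runs (235,197)–(310,210), and there are four green look-alike stands. In the top view the stand is at (336,207) and the strip runs (195,182)–(265,190).

```bash
cat > h.py <<'E'
from bench import robot, cams, spotter
import numpy as np, cv2
from scipy.spatial.transform import Rotation as R
from scipy.optimize import least_squares
def RM(o): return R.from_euler('xyz',o).as_matrix()
def proj(s,P):
    P=np.atleast_2d(P); c=(P-s["eye"])@RM(s["orientation"])
    x=c[:,0]/-c[:,2]; y=-c[:,1]/-c[:,2]; f=1+s["k1"]*(x*x+y*y)
    K=s["intrinsics"]; return np.c_[K[0,0]*x*f+K[0,2],K[1,1]*y*f+K[1,2]]
def ray(s,px):
    K=s["intrinsics"]; d=np.array([(px[0]-K[0,2])/K[0,0],(px[1]-K[1,2])/K[1,1]]); u=d.copy()
    for _ in range(10): u=d/(1+s["k1"]*u@u)
    return RM(s["orientation"])@np.array([u[0],-u[1],-1.])
def atz(s,px,z):
    r=ray(s,px); return s["eye"]+r*(z-s["eye"][2])/r[2]
def tri(ss,pxs):
    p0=atz(ss[0],pxs[0],0.03)
    return least_squares(lambda p:np.concatenate([proj(s,p)[0]-q for s,q in zip(ss,pxs)]),p0)
E
python3 - <<'E'
from h import *
sc=cams.snapshot("scene"); tp=cams.snapshot("top")
for q in ["roller","stand","rest","tray","strip_mid","strip_end_l","strip_end_r","rack"]:
    px=[]
    for s in (sc,tp):
        r=spotter.place_of(s,q); print(q,[(np.round(a["pixel"],1).tolist(),round(a["score"],2)) for a in r[:5]])
        px.append(r[0]["pixel"] if r else None)
    if all(p is not None for p in px):
        t=tri([sc,tp],px); print("   ",t.x.round(4),"res",t.fun.round(1))
for n,s in (("scene",sc),("top",tp)):
    c=(160,180) if n=="scene" else (336,207)
    im=s["frame"][c[1]-50:c[1]+50,c[0]-65:c[0]+65,::-1]
    cv2.imwrite(f"pics/{n}_stand.png",cv2.resize(im,None,fx=6,fy=6,interpolation=cv2.INTER_CUBIC))
c=(235,160); im=tp["frame"][c[1]-55:c[1]+55,c[0]-70:c[0]+70,::-1]
cv2.imwrite("pics/top_tray.png",cv2.resize(im,None,fx=5,fy=5,interpolation=cv2.INTER_CUBIC))
E
```

```text
roller [([160.9, 177.4], 0.59), ([234.9, 194.3], 0.2)]
roller [([338.6, 206.5], 0.59)]
    [ 0.4743 -0.3116  0.0286] res [-1.6 -0.2 -1.6  0.4]
stand [([189.5, 144.1], 0.94), ([133.0, 238.7], 0.89), ([253.4, 165.7], 0.83), ([108.0, 155.7], 0.62), ([162.8, 186.7], 0.58)]
stand [([342.2, 149.7], 0.83), ([320.5, 267.6], 0.74), ([253.9, 246.6], 0.7), ([407.3, 241.5], 0.69), ([334.9, 206.7], 0.68)]
    [ 0.5578 -0.2336  0.2365] res [-20.1  -2.8 -21.1   4.4]
rest [([160.0, 179.0], 0.74), ([129.6, 229.8], 0.7), ([185.1, 137.5], 0.7), ([254.6, 155.2], 0.68), ([102.8, 148.4], 0.57)]
rest [([405.5, 240.4], 0.98), ([253.6, 244.1], 0.88), ([336.4, 205.3], 0.86), ([343.0, 147.5], 0.6)]
    [ 0.3756 -0.4483 -0.0782] res [-29.9  -5.7 -29.2   7.4]
tray [([262.8, 244.0], 0.94), ([241.7, 243.2], 0.6)]
tray [([233.5, 156.2], 0.76)]
    [ 0.6193 -0.0124 -0.0019] res [-0.8 -0.  -0.9  0.1]
strip_mid [([269.3, 200.8], 0.75)]
strip_mid [([224.7, 184.9], 0.72)]
    [ 0.521  -0.0054  0.0483] res [ 2.2 -0.   2.5 -0.2]
strip_end_l [([309.2, 208.3], 0.89), ([231.3, 196.0], 0.63)]
strip_end_l [([263.7, 183.9], 0.9), ([194.8, 180.6], 0.78)]
    [0.5201 0.0031 0.02  ] res [-34.8   0.2 -38.8   3.3]
strip_end_r [([309.2, 208.3], 0.89), ([231.3, 196.0], 0.63)]
strip_end_r [([263.7, 183.9], 0.9), ([194.8, 180.6], 0.78)]
    [0.5201 0.0031 0.02  ] res [-34.8   0.2 -38.8   3.3]
rack [([401.3, 218.3], 0.89)]
rack [([247.6, 152.6], 0.41)]
    [0.5925 0.1519 0.0804] res [-65.4   5.4 -77.5   1.7]
```

View pics/scene_stand.png

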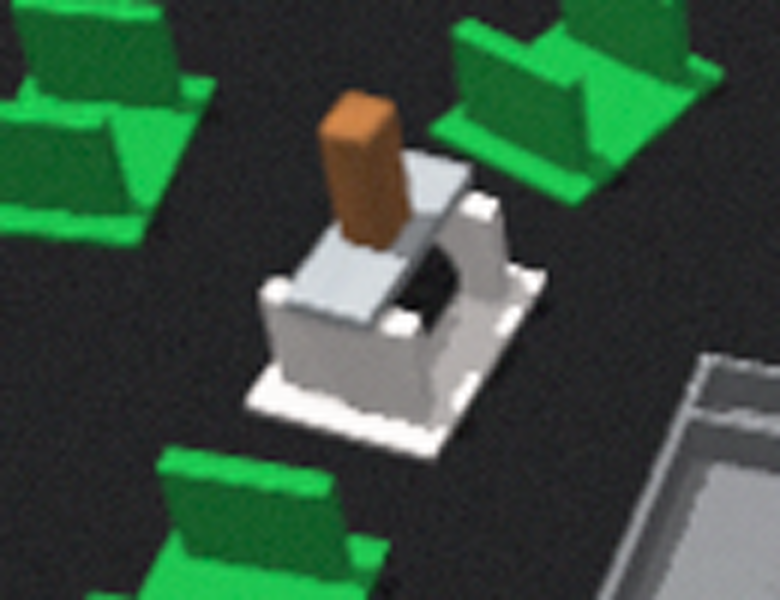

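View pics/top_stand.png

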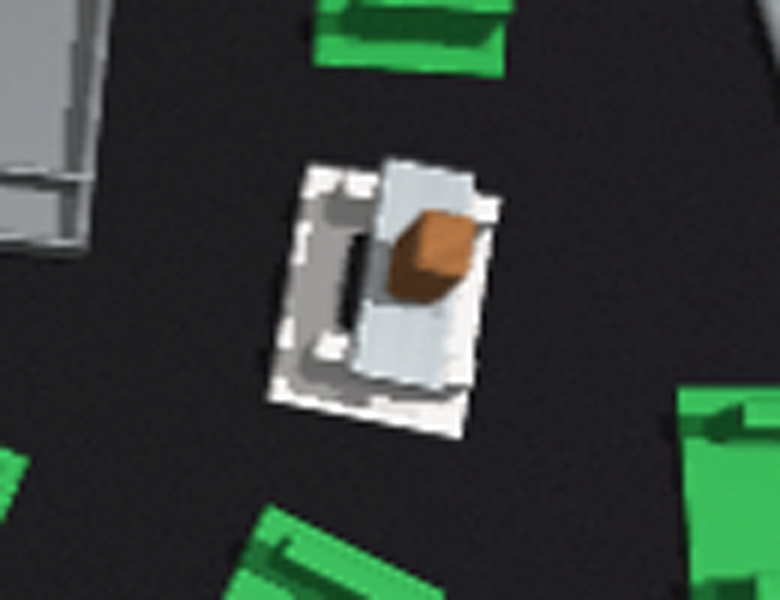

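View pics/top_tray.png

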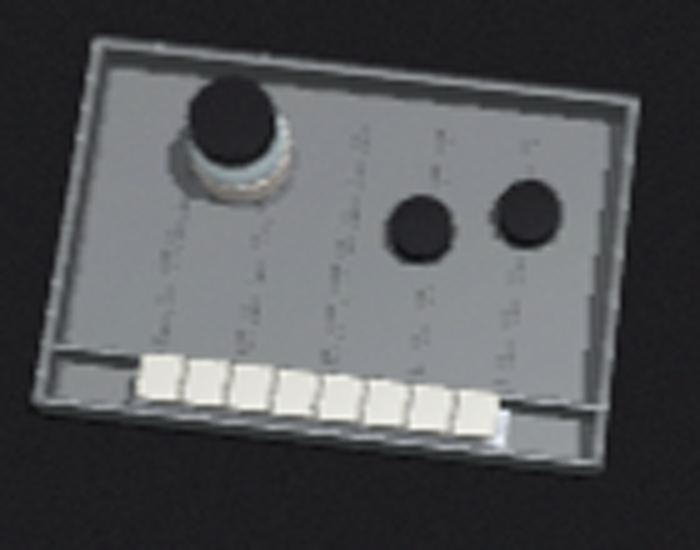

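```bash
cat > fit0.py <<'E'
from h import *
sc=cams.snapshot("scene"); tp=cams.snapshot("top")
T=lambda p:np.array(p)/6+[271,157]-0.4; S=lambda p:np.array(p)/6+[95,130]-0.4; Y=lambda p:np.array(p)/5+[165,105]-0.4
def fit(corr,x0):
    # corr: (cam, local xyz, px); unknown x,y,z0,yaw
    def f(v):
        M=R.from_euler('z',v[3]).as_matrix()
        return np.concatenate([proj(c,M@np.array(l)+v[:3])[0]-p for c,l,p in corr])
    r=least_squares(f,x0); return r
# stand: corner locals: x +-58 , y +-45, z 6.  in top image up=+x, left=+y
b=[(.058,.045,.006),(.058,-.045,.006),(-.058,-.045,.006),(-.058,.045,.006)]
corr=[(tp,l,T(p)) for l,p in zip(b,[(308,163),(502,198),(462,438),(268,402)])]
# scene: looks toward -x; image right=+y ; down = +x
corr+=[(sc,b[1],S((248,403))),(sc,b[0],S((435,458))),(sc,b[3],S((547,270)))]
r=fit(corr,[.47,-.31,0,0]); print("stand",r.x.round(4),np.degrees(r.x[3]).round(1),r.fun.round(1))
b=[(.05,.02,.039),(.05,-.02,.039),(-.05,-.02,.039),(-.05,.02,.039)]
corr=[(tp,l,T(p)) for l,p in zip(b,[(387,157),(474,173),(437,390),(352,373)])]
corr+=[(sc,b[1],S((283,303))),(sc,b[0],S((365,325))),(sc,b[3],S((473,170)))]
r=fit(corr,[.47,-.31,0.033,0]); print("roller",r.x.round(4),np.degrees(r.x[3]).round(1),r.fun.round(1))
b=[(.11,.16,.036),(.11,-.16,.036),(-.11,-.16,.036),(-.11,.16,.036)]
corr=[(tp,l,Y(p)) for l,p in zip(b,[(96,38),(638,98),(603,467),(33,405)])]
r=fit(corr,[.62,-.0,0,0]); print("tray",r.x.round(4),np.degrees(r.x[3]).round(1),r.fun.round(1))
M=R.from_euler('z',r.x[3]).as_matrix()
im={"t":tp["frame"][:,:,::-1].copy(),"s":sc["frame"][:,:,::-1].copy()}
for l in [(-.093,0,.052),(-.093,.1,.052),(-.093,-.1,.052)]:
    P=M@np.array(l)+np.r_[r.x[:2],0]; print(P.round(4),proj(tp,P).round(1),proj(sc,P).round(1))
for l in b:
    P=M@np.array(l)+np.r_[r.x[:2],0]; print("scene corner",proj(sc,P).round(1))
s=sc["frame"][180:300,170:350,::-1]; cv2.imwrite("pics/scene_tray.png",cv2.resize(s,None,fx=4.4,fy=4.4,interpolation=cv2.INTER_CUBIC))
E
python3 fit0.py
```

```text
stand [ 0.48   -0.3093 -0.0035 -0.1531] -8.8 [-0.3  0.3 -1.4  0.3 -0.4 -0.1  0.1 -0.2 -0.6 -0.2 -0.5 -0.8 -0.7  0.6]
roller [ 0.4807 -0.3095  0.0273 -0.1625] -9.3 [-0.6  0.1 -0.4  0.3  0.2  0.1 -0.6 -0.1 -0.7 -0.3 -0.  -0.1 -0.5  0.2]
tray [ 0.6145 -0.016  -0.0031 -0.0754] -4.3 [-0.4  0.3  0.3  0.  -0.1  0.   0.2 -0.3]
[ 0.5218 -0.009   0.052 ] [[228.4 184.2]] [[270.1 199.8]]
[0.5293 0.0907 0.052 ] [[192.5 180.2]] [[310.1 207.6]]
[ 0.5142 -0.1087  0.052 ] [[264.5 188.2]] [[231.2 192.2]]
scene corner [[322.2 286.9]]
scene corner [[181.3 255.7]]
scene corner [[210.7 187.4]]
scene corner [[334.5 211.5]]
```

View pics/scene_tray.png

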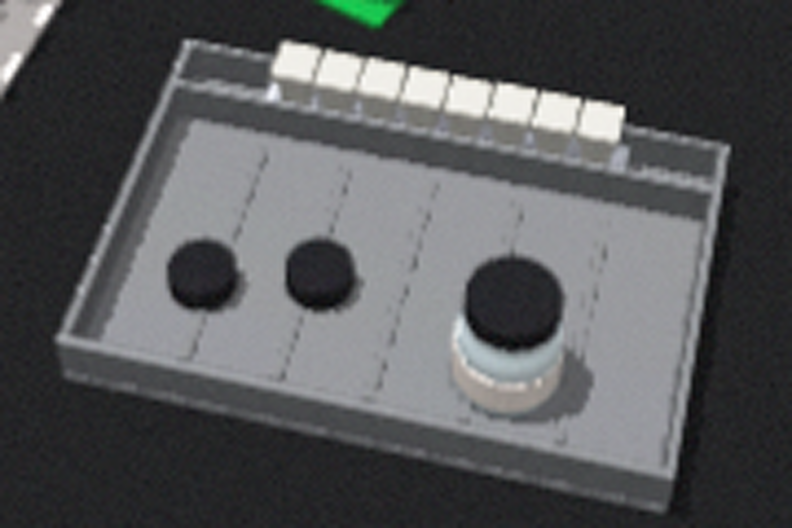

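```bash
python3 -m inch '[{"grip":1,"rz":1,"dx":1,"dy":-0.2},{"grip":1,"rz":1,"dx":1,"dy":-0.3},{"grip":1,"rz":1,"dx":1,"dy":-0.4},{"grip":1,"rz":1,"dx":1,"dy":-0.5},{"grip":1,"rz":0.94,"dx":1,"dy":-0.6}]'
cat >> h.py <<'E'
def go(P,yaw=None):
    o=robot.get_obs(); M=RM(o["ee_rot"]); p=np.array(o["tool_pos"])
    d=M.T@(np.array(P)-p)
    print("tcp",p.round(4),"rpy",o["ee_rot"].round(4),"F",o["wrist_force"].round(2),"T",o["wrist_torque"].round(3),"w",round(o["width"],4),"t",o["time"])
    print("shift units",(d/0.025).round(2), "dist",np.linalg.norm(d).round(4))
    if yaw is not None:
        rv=(R.from_matrix(M).inv()*R.from_euler('xyz',[np.pi,0,yaw])).as_rotvec(); print("turn units",(np.degrees(rv)/5).round(2))
E
python3 -c "
from h import *
go([.48,-.309,.2],-.157)"
```

```text
tcp [ 0.1492 -0.5294  0.1963] rpy [3.1415 0.     0.2748] F [-1.02  0.16 -0.47] T [0.018 0.063 0.021] w 0.0941 t 1.1
shift units [15.13 -4.89 -0.15] dist 0.3975
turn units [ 0.   -0.    4.95]invalid input at $[0]: expected keys grip, dx, dy, dz, rx, ry, rz
```

```bash
python3 -m inch '[{"grip":1,"dx":1,"dy":-0.2,"dz":0,"rx":0,"ry":0,"rz":1},{"grip":1,"dx":1,"dy":-0.3,"dz":0,"rx":0,"ry":0,"rz":1},{"grip":1,"dx":1,"dy":-0.4,"dz":0,"rx":0,"ry":0,"rz":1},{"grip":1,"dx":1,"dy":-0.6,"dz":0,"rx":0,"ry":0,"rz":1},{"grip":1,"dx":1,"dy":-0.7,"dz":0,"rx":0,"ry":0,"rz":0.95}]'
python3 -c "
from h import *
go([.48,-.309,.2],-.157)"
```

```text
time: 1.72
tool_pos: [0.272, -0.4626, 0.196]
ee_rot: [3.141, 0.0, -0.176]
wrist_force: [0.4, -0.1, 0.3]
width: 0.0939
tcp [ 0.272  -0.4626  0.196 ] rpy [ 3.1412e+00  2.0000e-04 -1.7630e-01] F [ 0.4  -0.09  0.28] T [ 0.063 -0.015 -0.011] w 0.0939 t 1.725
shift units [ 7.11 -7.51 -0.16] dist 0.2586
turn units [ 0.    0.   -0.22]
```

```bash
python3 -m inch '[{"grip":1,"dx":0.9,"dy":-0.94,"dz":0,"rx":0,"ry":0,"rz":0},{"grip":1,"dx":0.9,"dy":-0.94,"dz":0,"rx":0,"ry":0,"rz":0},{"grip":1,"dx":0.9,"dy":-0.94,"dz":0,"rx":0,"ry":0,"rz":0},{"grip":1,"dx":0.9,"dy":-0.94,"dz":0,"rx":0,"ry":0,"rz":0},{"grip":1,"dx":0.9,"dy":-0.94,"dz":0,"rx":0,"ry":0,"rz":0},{"grip":1,"dx":0.9,"dy":-0.94,"dz":0,"rx":0,"ry":0,"rz":-0.22}]'
python3 -c "
from h import *
go([.48,-.309,.2],-.157)
s=cams.snapshot('wrist'); cv2.imwrite('pics/w1.png',s['frame'][:,:,::-1]); print(s['eye'],s['orientation'],s['intrinsics'],s['k1'])
"
```

```text
time: 2.48
tool_pos: [0.4347, -0.3438, 0.1962]
ee_rot: [3.14, -0.001, -0.158]
wrist_force: [-0.1, -0.4, -0.2]
width: 0.094
tcp [ 0.4347 -0.3438  0.1962] rpy [ 3.1404e+00 -6.0000e-04 -1.5790e-01] F [-0.12 -0.38 -0.18] T [0.021 0.036 0.029] w 0.094 t 2.475
shift units [ 1.57 -1.66 -0.15] dist 0.0573
turn units [ 0.01 -0.01 -0.01]
[ 0.51411862 -0.35719447  0.38476252] [-2.80454238e-01 -1.81893980e-04 -1.72961199e+00] [[286.01900588   0.         255.85228521]
 [  0.         286.01900588 188.69357014]
 [  0.           0.           1.        ]] -0.063049326261919
```

View pics/w1.png

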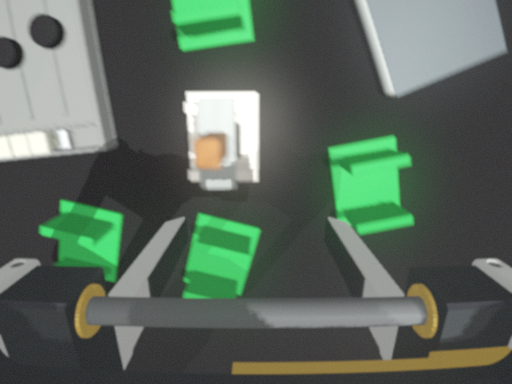

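```bash
python3 -c "
import cv2
i=cv2.imread('pics/w1.png'); cv2.imwrite('pics/w1c.png',cv2.resize(i[80:200,170:280],None,fx=5,fy=5,interpolation=cv2.INTER_CUBIC))"
```

```text
(no output)
```

View pics/w1c.png

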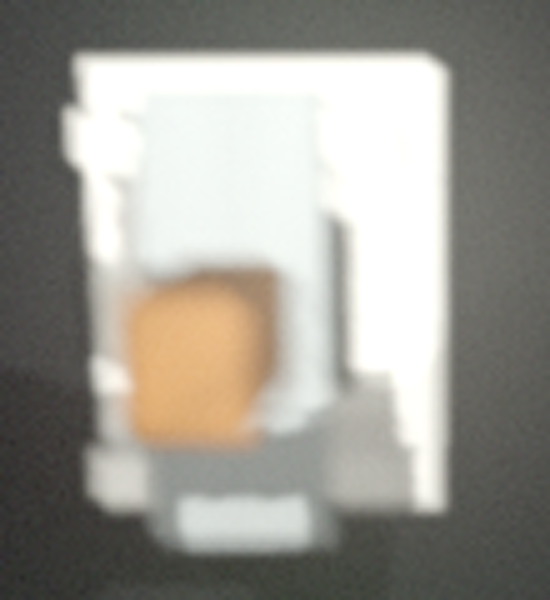

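```bash
cat > fit1.py <<'E'
from h import *
W=dict(eye=np.array([0.51411862,-0.35719447,0.38476252]),orientation=np.array([-2.80454238e-01,-1.81893980e-04,-1.72961199]),intrinsics=np.array([[286.019,0,255.852],[0,286.019,188.694],[0,0,1]]),k1=-0.0630493)
C=lambda p:np.array(p)/5+[170,80]-0.4
w=lambda p,z:atz(W,C(p),z)
a,b,c=w((73,52),.006),w((448,58),.006),w((445,512),.006)
print("base corners",a.round(4),b.round(4),c.round(4),"sizes",np.linalg.norm(a-b),np.linalg.norm(b-c))
print("centre",((a+c)/2).round(4),"yaw",np.degrees(np.arctan2(*(b-c)[[1,0]])))
h=[w(p,.138) for p in [(130,285),(270,280),(258,440),(133,442)]]
print("handle top",np.round(h,4), np.mean(h,0).round(4), [np.linalg.norm(h[i]-h[(i+1)%4]).round(4) for i in range(4)])
k=[w(p,.072) for p in [(147,95),(318,95),(338,548),(150,548)]]
print("bar",np.mean(k,0).round(4),np.round(k,4),[np.linalg.norm(k[i]-k[(i+1)%4]).round(4) for i in range(4)],"yaw",np.degrees(np.arctan2(*((k[0]+k[1])-(k[2]+k[3]))[[1,0]])))
E
python3 fit1.py
```

```text
base corners [ 0.5492 -0.2709  0.006 ] [ 0.5323 -0.3645  0.006 ] [ 0.4152 -0.3452  0.006 ] sizes 0.0950316771069313 0.1186523705992554
centre [ 0.4822 -0.3081  0.006 ] yaw -9.325572488897114
handle top [[ 0.498  -0.3024  0.138 ]
 [ 0.4949 -0.3262  0.138 ]
 [ 0.4678 -0.3189  0.138 ]
 [ 0.471  -0.297   0.138 ]] [ 0.4829 -0.3111  0.138 ] [np.float64(0.0241), np.float64(0.0281), np.float64(0.0221), np.float64(0.0275)]
bar [ 0.4802 -0.309   0.072 ] [[ 0.532  -0.2996  0.072 ]
 [ 0.5261 -0.3351  0.072 ]
 [ 0.4279 -0.3219  0.072 ]
 [ 0.4347 -0.2795  0.072 ]] [np.float64(0.036), np.float64(0.0991), np.float64(0.043), np.float64(0.0993)] yaw -9.637739675160141
```

```bash
python3 -c "
from h import *
go([.481,-.3095,.196],-.162)"; python3 -m inch '[{"grip":1,"dx":0.82,"dy":-0.84,"dz":0,"rx":0,"ry":0,"rz":0.05},{"grip":1,"dx":0.82,"dy":-0.84,"dz":0,"rx":0,"ry":0,"rz":0},{"grip":1,"dx":0,"dy":0,"dz":0,"rx":0,"ry":0,"rz":0}]'
python3 -c "
from h import *
go([.481,-.3095,.093],-.162)"
```

```text
tcp [ 0.4377 -0.3411  0.196 ] rpy [-3.1398e+00 -3.0000e-03 -1.5330e-01] F [2.34 1.5  0.11] T [ 0.047 -0.071  0.033] w 0.0941 t 2.525
shift units [ 1.52 -1.51  0.01] dist 0.0536
turn units [-0.02 -0.03  0.1 ]
time: 2.9
tool_pos: [0.4861, -0.3047, 0.1961]
ee_rot: [-3.14, -0.002, -0.156]
wrist_force: [-0.4, -1.2, -0.3]
width: 0.0941
tcp [ 0.4861 -0.3047  0.1961] rpy [-3.1404e+00 -2.3000e-03 -1.5650e-01] F [-0.4  -1.23 -0.28] T [-0.037  0.04   0.044] w 0.0941 t 2.9
shift units [-0.18  0.23  4.12] dist 0.1033
turn units [-0.01 -0.03  0.06]
```

```bash
python3 -m inch '[{"grip":1,"dx":-0.18,"dy":0.23,"dz":0.2,"rx":0,"ry":0,"rz":0.06},{"grip":1,"dx":0,"dy":0,"dz":0.9,"rx":0,"ry":0,"rz":0},{"grip":1,"dx":0,"dy":0,"dz":0.9,"rx":0,"ry":0,"rz":0},{"grip":1,"dx":0,"dy":0,"dz":0.8,"rx":0,"ry":0,"rz":0},{"grip":1,"dx":0,"dy":0,"dz":0.4,"rx":0,"ry":0,"rz":0},{"grip":1,"dx":0,"dy":0,"dz":0,"rx":0,"ry":0,"rz":0}]'
python3 -c "
from h import *
go([.481,-.3095,.093],-.162)"
```

```text
time: 3.65
tool_pos: [0.4739, -0.3162, 0.1133]
ee_rot: [3.139, -0.0, -0.171]
wrist_force: [-0.2, 0.1, 0.2]
width: 0.0941
tcp [ 0.4739 -0.3162  0.1133] rpy [ 3.1393e+00 -1.0000e-04 -1.7130e-01] F [-0.24  0.06  0.2 ] T [ 0.024  0.035 -0.007] w 0.0941 t 3.65
shift units [ 0.23 -0.32  0.81] dist 0.0225
turn units [ 0.03 -0.   -0.11]
```

```bash
python3 -m inch '[{"grip":1,"dx":0.16,"dy":-0.22,"dz":0,"rx":0,"ry":0,"rz":-0.08},{"grip":1,"dx":0,"dy":0,"dz":0,"rx":0,"ry":0,"rz":0},{"grip":1,"dx":0,"dy":0,"dz":0.5,"rx":0,"ry":0,"rz":0},{"grip":1,"dx":0,"dy":0,"dz":0,"rx":0,"ry":0,"rz":0}]'
python3 -c "
from h import *
go([.481,-.3095,.093],-.162)"
```

```text
time: 4.15
tool_pos: [0.4801, -0.3125, 0.1026]
ee_rot: [3.137, -0.004, -0.164]
wrist_force: [0.5, -0.6, -0.2]
width: 0.0939
tcp [ 0.4801 -0.3125  0.1026] rpy [ 3.137  -0.0041 -0.1641] F [ 0.5  -0.59 -0.2 ] T [ 0.097  0.025 -0.028] w 0.0939 t 4.15
shift units [ 0.01 -0.12  0.39] dist 0.0101
turn units [ 0.05 -0.05 -0.02]
```

```bash
python3 -m inch '[{"grip":1,"dx":0,"dy":-0.12,"dz":0.39,"rx":0.05,"ry":-0.05,"rz":-0.02},{"grip":1,"dx":0,"dy":0,"dz":0,"rx":0,"ry":0,"rz":0}]'
python3 -c "
from h import *
go([.481,-.3095,.093],-.162)"
```

```text
time: 4.4
tool_pos: [0.4806, -0.3091, 0.0919]
ee_rot: [-3.141, 0.001, -0.162]
wrist_force: [0.5, 0.3, 0.3]
width: 0.0943
tcp [ 0.4806 -0.3091  0.0919] rpy [-3.1413e+00  1.0000e-03 -1.6200e-01] F [0.5  0.33 0.3 ] T [ 0.045 -0.015 -0.043] w 0.0943 t 4.4
shift units [ 0.02  0.01 -0.04] dist 0.0012
turn units [-0.    0.01 -0.  ]
```

```bash
python3 -m inch '[{"grip":0,"dx":0,"dy":0,"dz":0,"rx":0,"ry":0,"rz":0},{"grip":0,"dx":0,"dy":0,"dz":0,"rx":0,"ry":0,"rz":0},{"grip":0,"dx":0,"dy":0,"dz":0,"rx":0,"ry":0,"rz":0},{"grip":0,"dx":0,"dy":0,"dz":0,"rx":0,"ry":0,"rz":0}]'
python3 -c "
from h import *
go([.481,-.3095,.093],-.162)"
```

```text
time: 4.9
tool_pos: [0.4809, -0.3094, 0.0925]
ee_rot: [3.141, 0.0, -0.162]
wrist_force: [-0.7, 0.2, 0.3]
width: 0.0577
tcp [ 0.4809 -0.3094  0.0925] rpy [ 3.1413e+00  2.0000e-04 -1.6200e-01] F [-0.73  0.17  0.29] T [ 0.034  0.009 -0.009] w 0.0577 t 4.9
shift units [ 0.01  0.   -0.02] dist 0.0006
turn units [ 0.  0. -0.]
```

```bash
python3 -m inch '[{"grip":0,"dx":0,"dy":0,"dz":0,"rx":0,"ry":0,"rz":0},{"grip":0,"dx":0,"dy":0,"dz":0,"rx":0,"ry":0,"rz":0},{"grip":0,"dx":0,"dy":0,"dz":0,"rx":0,"ry":0,"rz":0},{"grip":0,"dx":0,"dy":0,"dz":0,"rx":0,"ry":0,"rz":0},{"grip":0,"dx":0,"dy":0,"dz":0,"rx":0,"ry":0,"rz":0}]'
python3 -c "
from h import *
go([.481,-.3095,.093],-.162)"
```

```text
time: 5.52
tool_pos: [0.481, -0.3097, 0.0927]
ee_rot: [3.141, -0.0, -0.162]
wrist_force: [0.5, -0.3, 0.5]
width: 0.0237
tcp [ 0.481  -0.3097  0.0927] rpy [ 3.1408e+00 -4.0000e-04 -1.6220e-01] F [ 0.55 -0.25  0.51] T [ 0.075 -0.04  -0.056] w 0.0237 t 5.525
shift units [-0.   -0.01 -0.01] dist 0.0004
turn units [ 0.01 -0.   -0.  ]
```

```bash
python3 -m inch '[{"grip":0,"dx":0,"dy":0,"dz":-0.3,"rx":0,"ry":0,"rz":0},{"grip":0,"dx":0,"dy":0,"dz":-0.6,"rx":0,"ry":0,"rz":0},{"grip":0,"dx":0,"dy":0,"dz":-0.9,"rx":0,"ry":0,"rz":0},{"grip":0,"dx":0,"dy":0,"dz":-0.9,"rx":0,"ry":0,"rz":0},{"grip":0,"dx":0,"dy":0,"dz":-0.9,"rx":0,"ry":0,"rz":0},{"grip":0,"dx":0,"dy":0,"dz":-0.5,"rx":0,"ry":0,"rz":0},{"grip":0,"dx":0,"dy":0,"dz":0,"rx":0,"ry":0,"rz":0},{"grip":0,"dx":0,"dy":0,"dz":0,"rx":0,"ry":0,"rz":0}]'
python3 -c "
from h import *
go([.514,-.109,.19],-.075)
for n in ('scene','wrist'):
  s=cams.snapshot(n); cv2.imwrite('pics/%s2.png'%n,s['frame'][:,:,::-1])
print(s['eye'],s['orientation'],s['intrinsics'],s['k1'])
"
```

```text
time: 6.52
tool_pos: [0.479, -0.3077, 0.1964]
ee_rot: [-3.137, 0.008, -0.162]
wrist_force: [0.6, -0.4, -4.3]
width: 0.0238
tcp [ 0.479  -0.3077  0.1964] rpy [-3.1372  0.008  -0.1618] F [ 0.63 -0.4  -4.26] T [ 0.016 -0.032 -0.023] w 0.0238 t 6.525
shift units [ 0.1  -8.07  0.29] dist 0.2018
turn units [-0.05  0.09 -1.  ]
[ 0.55979424 -0.32272604  0.38421673] [-0.28911334  0.00541656 -1.73368762] [[286.01900588   0.         255.85228521]
 [  0.         286.01900588 188.69357014]
 [  0.           0.           1.        ]] -0.063049326261919
```

View pics/scene2.png

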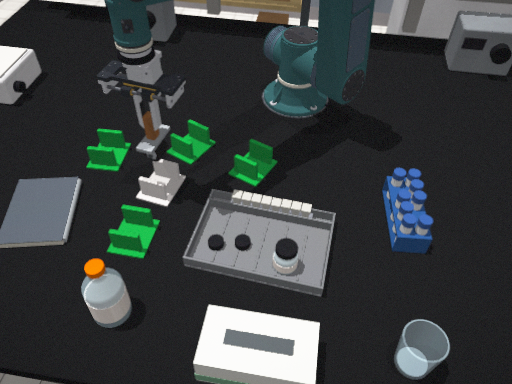

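View pics/wrist2.png

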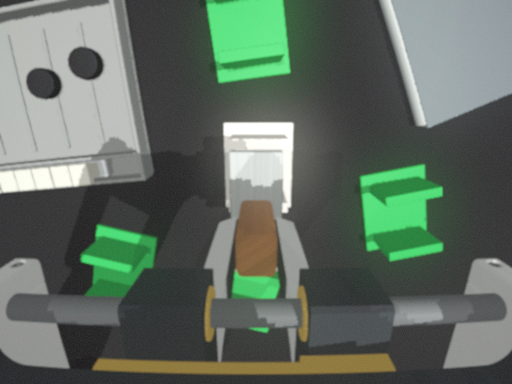

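```bash
python3 -m inch '[{"grip":0,"dx":0,"dy":-0.5,"dz":0,"rx":-0.05,"ry":0.09,"rz":-0.5},{"grip":0,"dx":0,"dy":-0.9,"dz":0,"rx":0,"ry":0,"rz":-0.5},{"grip":0,"dx":0,"dy":-0.9,"dz":0,"rx":0,"ry":0,"rz":0},{"grip":0,"dx":0,"dy":-0.9,"dz":0,"rx":0,"ry":0,"rz":0},{"grip":0,"dx":0,"dy":-0.9,"dz":0,"rx":0,"ry":0,"rz":0},{"grip":0,"dx":0,"dy":-0.9,"dz":0,"rx":0,"ry":0,"rz":0},{"grip":0,"dx":0,"dy":-0.9,"dz":0,"rx":0,"ry":0,"rz":0},{"grip":0,"dx":0,"dy":-0.5,"dz":0,"rx":0,"ry":0,"rz":0},{"grip":0,"dx":0,"dy":0,"dz":0,"rx":0,"ry":0,"rz":0},{"grip":0,"dx":0,"dy":0,"dz":0,"rx":0,"ry":0,"rz":0}]'
python3 -c "
from h import *
import pickle
go([.5145,-.105,.19],-.075)
d={}
for n in ('scene','wrist','top'):
  s=cams.snapshot(n); d[n]=s; cv2.imwrite('pics/%s3.png'%n,s['frame'][:,:,::-1])
pickle.dump(d,open('d3.pkl','wb'))
"
```

```text
time: 7.88
tool_pos: [0.4909, -0.1309, 0.1954]
ee_rot: [-3.137, 0.001, -0.059]
wrist_force: [0.1, -0.0, -3.8]
width: 0.0239
tcp [ 0.4909 -0.1309  0.1954] rpy [-3.1372e+00  1.5000e-03 -5.9300e-02] F [ 0.06 -0.01 -3.85] T [-0.019 -0.03   0.019] w 0.0239 t 7.875
shift units [ 0.88 -1.09  0.22] dist 0.0355
turn units [-0.05  0.02  0.18]
```

View pics/wrist3.png

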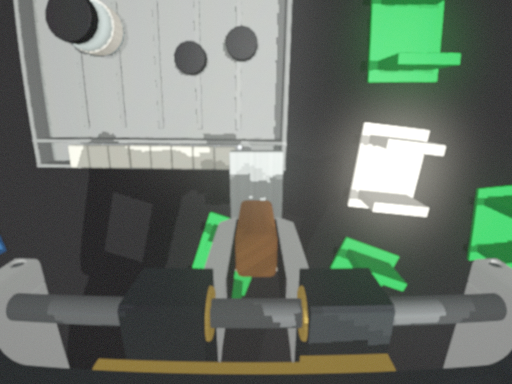

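View pics/top3.png

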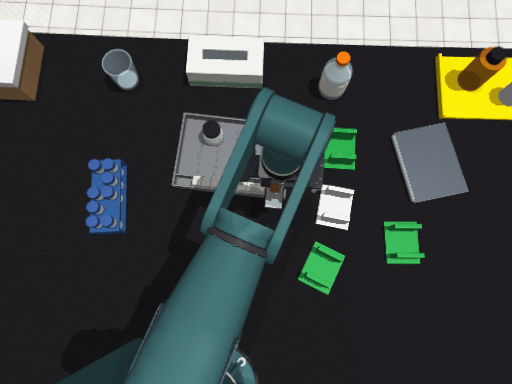

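```bash
python3 -c "
import cv2
i=cv2.imread('pics/wrist3.png'); cv2.imwrite('pics/w3c.png',cv2.resize(i[100:190,20:180],None,fx=5,fy=5,interpolation=cv2.INTER_CUBIC)); cv2.imwrite('pics/w3d.png',cv2.resize(i[100:190,160:320],None,fx=5,fy=5,interpolation=cv2.INTER_CUBIC))"
```

```text
(no output)
```

View pics/w3c.png

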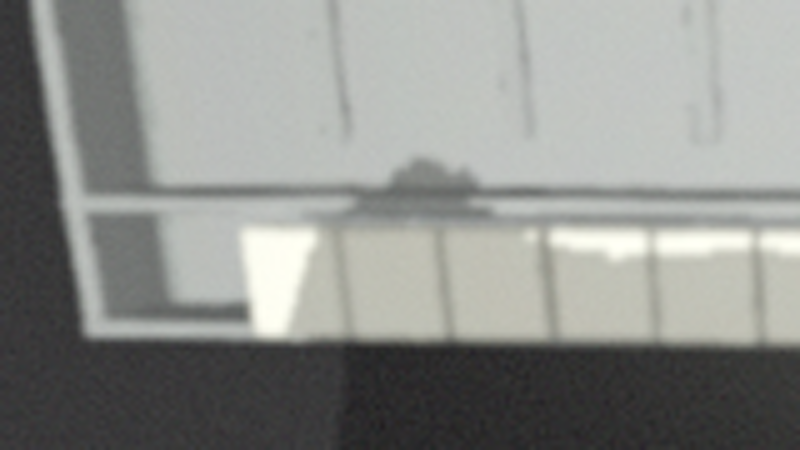

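View pics/w3d.png

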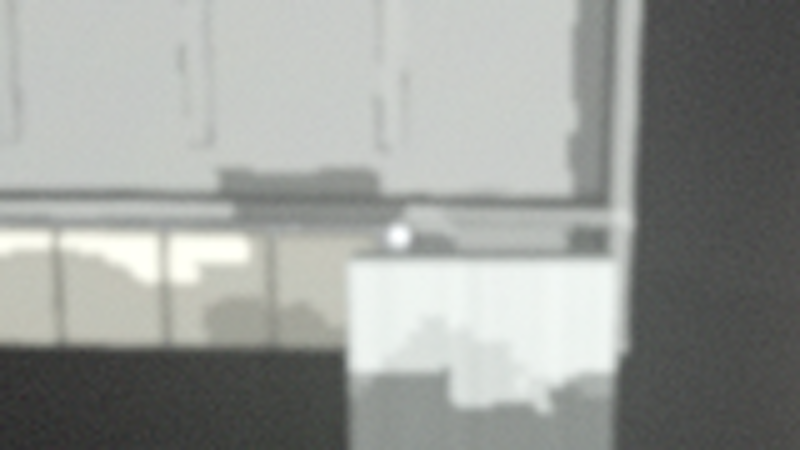

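```bash
cat > fit3.py <<'E'
from h import *
import pickle
W=pickle.load(open('d3.pkl','rb'))["wrist"]
L=lambda p:np.array(p)/5+[20,100]-.4; Rr=lambda p:np.array(p)/5+[160,100]-.4
a=atz(W,L((84,337)),.036); b=atz(W,Rr((628,352)),.036)
print(a,b,np.linalg.norm(a-b),"yaw",np.arctan2(*(a-b)[[1,0]])-np.pi/2)
u=(a-b)/np.linalg.norm(a-b); v=np.array([u[1],-u[0],0]); 
mid=(a+b)/2
sm=mid+v*0.017; print("strip mid",sm, "ends",sm+.1*u,sm-.1*u)
for z in (.05,.056,.062):
    p=atz(W,L((240,228)),z); q=atz(W,L((252,338)),z); r=atz(W,Rr((345,345)),z)
    print(z,"end top corners",p.round(4),q.round(4),"in tray: along",[(u@(x-sm)).round(4) for x in(p,q)],"across",[(v@(x-sm)).round(4) for x in(p,q,r)])
E
python3 fit3.py
```

```text
[0.5168307 0.1527628 0.036    ] [ 0.49283233 -0.16740173  0.036     ] 0.3210626838053069 yaw -0.0748164320748379
strip mid [ 0.52178396 -0.00859016  0.036     ] ends [0.52925862 0.0911301  0.036     ] [ 0.51430929 -0.10831041  0.036     ]
0.05 end top corners [0.5427 0.0931 0.05  ] [0.5158 0.0964 0.05  ] in tray: along [np.float64(0.103), np.float64(0.1043)] across [np.float64(0.0132), np.float64(-0.0138), np.float64(-0.0133)]
0.056 end top corners [0.5432 0.089  0.056 ] [0.5168 0.0922 0.056 ] in tray: along [np.float64(0.0989), np.float64(0.1002)] across [np.float64(0.014), np.float64(-0.0125), np.float64(-0.012)]
0.062 end top corners [0.5437 0.0848 0.062 ] [0.5178 0.088  0.062 ] in tray: along [np.float64(0.0948), np.float64(0.096)] across [np.float64(0.0149), np.float64(-0.0112), np.float64(-0.0107)]
```

```bash
python3 -c "
from h import *
go([.5147,-.1033,.165],-.075)"; python3 -m inch '[{"grip":0,"dx":0.6,"dy":-0.8,"dz":0.3,"rx":-0.05,"ry":0.02,"rz":0.1},{"grip":0,"dx":0.3,"dy":-0.3,"dz":0.3,"rx":0,"ry":0,"rz":0.08},{"grip":0,"dx":0,"dy":0,"dz":0.1,"rx":0,"ry":0,"rz":0},{"grip":0,"dx":0,"dy":0,"dz":0,"rx":0,"ry":0,"rz":0}]'
python3 -c "
from h import *
go([.5147,-.1033,.165],-.075)"
```

```text
tcp [ 0.4909 -0.1313  0.1953] rpy [-3.1368e+00  1.7000e-03 -6.0400e-02] F [ 0.88 -0.06 -4.96] T [-0.033  0.017  0.037] w 0.0239 t 8.025
shift units [ 0.89 -1.17  1.22] dist 0.0477
turn units [-0.05  0.02  0.17]
time: 8.52
tool_pos: [0.5151, -0.108, 0.1768]
ee_rot: [3.14, 0.002, -0.081]
wrist_force: [-0.2, -0.3, -4.1]
width: 0.0236
tcp [ 0.5151 -0.108   0.1768] rpy [ 3.1399e+00  1.7000e-03 -8.0900e-02] F [-0.22 -0.26 -4.13] T [ 0.009  0.079 -0.031] w 0.0236 t 8.525
shift units [-0.03 -0.19  0.47] dist 0.0127
turn units [ 0.02  0.02 -0.07]
```

```bash
python3 -m inch '[{"grip":0,"dx":-0.02,"dy":-0.15,"dz":0.5,"rx":0.02,"ry":0.02,"rz":-0.06},{"grip":0,"dx":0,"dy":0,"dz":0.1,"rx":0,"ry":0,"rz":0},{"grip":0,"dx":0,"dy":0,"dz":0.1,"rx":0,"ry":0,"rz":0}]'; python3 -m inch '[{"grip":0,"dx":0,"dy":0,"dz":0.1,"rx":0,"ry":0,"rz":0},{"grip":0,"dx":0,"dy":0,"dz":0.1,"rx":0,"ry":0,"rz":0}]'
python3 -c "
from h import *
go([.5147,-.1033,.155],-.075)"
```

```text
time: 8.9
tool_pos: [0.5143, -0.105, 0.1585]
ee_rot: [3.141, -0.001, -0.077]
wrist_force: [0.4, 0.5, -4.9]
width: 0.024
time: 9.15
tool_pos: [0.5143, -0.1052, 0.1534]
ee_rot: [3.141, -0.001, -0.077]
wrist_force: [-0.0, -0.7, -5.2]
width: 0.0239
tcp [ 0.5143 -0.1052  0.1534] rpy [ 3.1409e+00 -9.0000e-04 -7.6800e-02] F [-0.04 -0.75 -5.19] T [-0.016  0.005 -0.026] w 0.0239 t 9.15
shift units [ 0.01 -0.08 -0.06] dist 0.0025
turn units [ 0.01 -0.01 -0.02]
```

Now creep down to contact, a small step at a time.

```bash
for i in 1 ; do python3 -m inch '[{"grip":0,"dx":0,"dy":-0.06,"dz":0.1,"rx":0,"ry":0,"rz":0},{"grip":0,"dx":0,"dy":0,"dz":0.1,"rx":0,"ry":0,"rz":0}]'|sed -n 2,4p; done; python3 -m inch '[{"grip":0,"dx":0,"dy":0,"dz":0.1,"rx":0,"ry":0,"rz":0}]'|sed -n 2,4p;  python3 -m inch '[{"grip":0,"dx":0,"dy":0,"dz":0.1,"rx":0,"ry":0,"rz":0}]'|sed -n 2,4p; python3 -m inch '[{"grip":0,"dx":0,"dy":0,"dz":0.1,"rx":0,"ry":0,"rz":0}]'|sed -n 2,4p
```

```text
tool_pos: [0.5146, -0.1036, 0.1483]
ee_rot: [3.141, -0.001, -0.077]
wrist_force: [0.4, -0.2, -4.3]
tool_pos: [0.5146, -0.1036, 0.1457]
ee_rot: [3.141, -0.001, -0.077]
wrist_force: [0.9, 0.0, -5.0]
tool_pos: [0.5147, -0.1036, 0.143]
ee_rot: [3.141, -0.001, -0.077]
wrist_force: [0.6, 0.9, -4.8]
tool_pos: [0.5147, -0.1036, 0.1403]
ee_rot: [3.141, -0.001, -0.077]
wrist_force: [0.0, -0.2, -5.0]
```

```bash
python3 -m inch '[{"grip":0,"dx":0,"dy":0,"dz":0.08,"rx":0,"ry":0,"rz":0}]'|sed -n 2,4p;  python3 -m inch '[{"grip":0,"dx":0,"dy":0,"dz":0.08,"rx":0,"ry":0,"rz":0}]'|sed -n 2,4p; python3 -m inch '[{"grip":0,"dx":0,"dy":0,"dz":0.06,"rx":0,"ry":0,"rz":0}]'|sed -n 2,4p; python3 -m inch '[{"grip":0,"dx":0,"dy":0,"dz":0.06,"rx":0,"ry":0,"rz":0}]'|sed -n 2,4p
```

```text
tool_pos: [0.5148, -0.1036, 0.1391]
ee_rot: [3.141, -0.002, -0.077]
wrist_force: [-2.5, 0.1, 2.2]
tool_pos: [0.5148, -0.1038, 0.1382]
ee_rot: [3.14, -0.003, -0.077]
wrist_force: [-2.4, 0.5, 1.3]
tool_pos: [0.5148, -0.1039, 0.1374]
ee_rot: [3.14, -0.003, -0.077]
wrist_force: [-2.8, 0.3, 1.5]
tool_pos: [0.5147, -0.1039, 0.1363]
ee_rot: [3.14, -0.003, -0.077]
wrist_force: [-2.6, -0.7, 1.5]
```

```bash
for i in 1; do python3 -m inch '[{"grip":0,"dx":0,"dy":0,"dz":0.06,"rx":0,"ry":0,"rz":0}]'|sed -n 2,4p;  python3 -m inch '[{"grip":0,"dx":0,"dy":0,"dz":0.06,"rx":0,"ry":0,"rz":0}]'|sed -n 2,4p; python3 -m inch '[{"grip":0,"dx":0,"dy":0,"dz":0.06,"rx":0,"ry":0,"rz":0}]'|sed -n 2,4p; python3 -m inch '[{"grip":0,"dx":0,"dy":0,"dz":0.06,"rx":0,"ry":0,"rz":0}]'|sed -n 2,4p; done
```

```text
tool_pos: [0.5147, -0.1039, 0.135]
ee_rot: [3.139, -0.003, -0.077]
wrist_force: [-2.8, -0.2, 1.3]
tool_pos: [0.5147, -0.1039, 0.1335]
ee_rot: [3.139, -0.004, -0.077]
wrist_force: [-3.3, 0.2, 6.1]
tool_pos: [0.5149, -0.1042, 0.1334]
ee_rot: [3.139, -0.005, -0.077]
wrist_force: [-3.8, 0.7, 9.3]
tool_pos: [0.515, -0.1044, 0.1334]
ee_rot: [3.138, -0.006, -0.077]
wrist_force: [-4.5, -0.1, 7.1]
```

```bash
python3 -m inch '[{"grip":0,"dx":0,"dy":0,"dz":0.08,"rx":0,"ry":0,"rz":0},{"grip":0,"dx":0,"dy":0,"dz":0.08,"rx":0,"ry":0,"rz":0}]'|sed -n 2,4p;  python3 -m inch '[{"grip":0,"dx":0,"dy":-0.15,"dz":0.08,"rx":0,"ry":0.02,"rz":0}]'|sed -n 2,4p; python3 -m inch '[{"grip":0,"dx":0,"dy":-0.15,"dz":0.08,"rx":0.02,"ry":0.02,"rz":0}]'|sed -n 2,4p
```

```text
tool_pos: [0.5155, -0.1051, 0.1334]
ee_rot: [3.136, -0.009, -0.077]
wrist_force: [-3.2, 0.3, 8.0]
tool_pos: [0.5161, -0.1022, 0.1334]
ee_rot: [3.134, -0.012, -0.077]
wrist_force: [-3.7, 0.3, 8.0]
tool_pos: [0.5166, -0.099, 0.1334]
ee_rot: [3.134, -0.016, -0.078]
wrist_force: [-4.6, -0.5, 7.6]
```

```bash
python3 -m inch '[{"grip":0,"dx":-0.06,"dy":-0.1,"dz":0.08,"rx":0.08,"ry":-0.18,"rz":0}]'|sed -n 2,4p;  python3 -m inch '[{"grip":0,"dx":-0.03,"dy":-0.15,"dz":0.08,"rx":0.05,"ry":-0.08,"rz":0}]'|sed -n 2,4p; python3 -m inch '[{"grip":0,"dx":-0.03,"dy":-0.15,"dz":0.08,"rx":0.05,"ry":-0.08,"rz":0}]'|sed -n 2,4p
```

```text
tool_pos: [0.5171, -0.097, 0.1335]
ee_rot: [3.14, -0.006, -0.078]
wrist_force: [0.7, 0.2, 4.7]
tool_pos: [0.5178, -0.0955, 0.1336]
ee_rot: [3.139, -0.003, -0.078]
wrist_force: [-3.0, -4.5, 5.6]
tool_pos: [0.5182, -0.0945, 0.1336]
ee_rot: [3.137, 0.001, -0.079]
wrist_force: [-3.2, -4.8, 5.9]
```

```bash
python3 -m inch '[{"grip":0,"dx":-0.1,"dy":-0.3,"dz":0.1,"rx":0.06,"ry":-0.03,"rz":-0.02}]'|sed -n 2,4p;  python3 -m inch '[{"grip":0,"dx":-0.1,"dy":-0.3,"dz":0.1,"rx":0.05,"ry":-0.03,"rz":0}]'|sed -n 2,4p; python3 -m inch '[{"grip":0,"dx":-0.1,"dy":-0.3,"dz":0.1,"rx":0.05,"ry":-0.03,"rz":0}]'|sed -n 2,4p
```

```text
tool_pos: [0.5181, -0.0896, 0.1336]
ee_rot: [3.137, -0.002, -0.079]
wrist_force: [-2.5, -1.8, 7.6]
tool_pos: [0.5184, -0.0835, 0.1336]
ee_rot: [3.138, -0.006, -0.08]
wrist_force: [-1.5, -1.4, 5.6]
tool_pos: [0.5186, -0.0766, 0.1336]
ee_rot: [3.141, -0.01, -0.08]
wrist_force: [-0.6, -1.3, 7.7]
```

```bash
python3 -m inch '[{"grip":0,"dx":-0.1,"dy":0,"dz":0.14,"rx":0.02,"ry":-0.1,"rz":-0.03}]'|sed -n 2,4p;  python3 -m inch '[{"grip":0,"dx":-0.1,"dy":0,"dz":0.14,"rx":0.02,"ry":-0.1,"rz":-0.03}]'|sed -n 2,4p
```

```text
tool_pos: [0.5187, -0.0765, 0.1335]
ee_rot: [-3.141, -0.009, -0.077]
wrist_force: [-0.8, 0.5, 11.8]
tool_pos: [0.5188, -0.0768, 0.1335]
ee_rot: [-3.141, -0.008, -0.074]
wrist_force: [-2.1, 1.0, 10.5]
```

```bash
python3 -m inch '[{"grip":0,"dx":-0.1,"dy":-0.2,"dz":0.16,"rx":0.02,"ry":-0.12,"rz":0}]'|sed -n 2,4p;  python3 -m inch '[{"grip":0,"dx":-0.1,"dy":-0.25,"dz":0.16,"rx":0.02,"ry":-0.1,"rz":0}]'|sed -n 2,4p; python3 -m inch '[{"grip":0,"dx":-0.1,"dy":-0.25,"dz":0.16,"rx":0.02,"ry":-0.1,"rz":0}]'|sed -n 2,4p
```

```text
tool_pos: [0.5193, -0.0729, 0.1335]
ee_rot: [-3.141, -0.006, -0.075]
wrist_force: [-2.0, 0.3, 12.5]
tool_pos: [0.5197, -0.0695, 0.1336]
ee_rot: [3.137, -0.006, -0.076]
wrist_force: [-3.1, -5.2, 10.9]
tool_pos: [0.5201, -0.0658, 0.1337]
ee_rot: [3.132, -0.005, -0.077]
wrist_force: [-2.2, -2.8, 11.0]
```

```bash
python3 -m inch '[{"grip":0,"dx":-0.18,"dy":-0.3,"dz":0.16,"rx":0.1,"ry":-0.1,"rz":0}]'|sed -n 2,4p;  python3 -m inch '[{"grip":0,"dx":-0.18,"dy":-0.3,"dz":0.16,"rx":0.1,"ry":-0.1,"rz":0}]'|sed -n 2,4p; python3 -m inch '[{"grip":0,"dx":-0.18,"dy":-0.3,"dz":0.16,"rx":0.06,"ry":-0.1,"rz":0}]'|sed -n 1,4p
```

```text
tool_pos: [0.5199, -0.0599, 0.1337]
ee_rot: [3.137, -0.008, -0.077]
wrist_force: [1.6, -1.9, 9.5]
tool_pos: [0.5202, -0.0531, 0.1337]
ee_rot: [-3.139, -0.011, -0.078]
wrist_force: [1.2, -1.2, 8.5]
time: 13.02
tool_pos: [0.5205, -0.0464, 0.1338]
ee_rot: [-3.136, -0.014, -0.078]
wrist_force: [1.2, -4.8, 9.9]
```

```bash
python3 -m inch '[{"grip":0,"dx":-0.15,"dy":-0.25,"dz":0.18,"rx":-0.08,"ry":-0.25,"rz":-0.04}]'|sed -n 2,4p;  python3 -m inch '[{"grip":0,"dx":-0.15,"dy":-0.25,"dz":0.18,"rx":0,"ry":-0.2,"rz":0}]'|sed -n 2,4p; python3 -m inch '[{"grip":0,"dx":-0.15,"dy":-0.3,"dz":0.18,"rx":0.03,"ry":-0.2,"rz":0}]'|sed -n 2,4p
```

```text
tool_pos: [0.5214, -0.0429, 0.1338]
ee_rot: [3.134, -0.005, -0.076]
wrist_force: [0.2, -4.6, 10.6]
tool_pos: [0.5223, -0.0386, 0.1339]
ee_rot: [3.129, -0.0, -0.077]
wrist_force: [-0.3, -2.6, 12.4]
tool_pos: [0.5232, -0.0323, 0.1338]
ee_rot: [3.129, 0.005, -0.077]
wrist_force: [0.1, -1.6, 11.5]
```

```bash
python3 -m inch '[{"grip":0,"dx":-0.25,"dy":-0.25,"dz":0.18,"rx":0.14,"ry":0,"rz":0}]'|sed -n 2,4p;  python3 -m inch '[{"grip":0,"dx":-0.25,"dy":-0.25,"dz":0.18,"rx":0.08,"ry":0,"rz":-0.03}]'|sed -n 2,4p; python3 -m inch '[{"grip":0,"dx":-0.25,"dy":-0.3,"dz":0.18,"rx":0.03,"ry":-0.05,"rz":0}]'|sed -n 2,4p
```

```text
tool_pos: [0.5224, -0.0264, 0.1339]
ee_rot: [3.14, -0.008, -0.077]
wrist_force: [3.1, -0.6, 9.4]
tool_pos: [0.5217, -0.0206, 0.134]
ee_rot: [-3.138, -0.023, -0.075]
wrist_force: [2.2, -3.1, 10.7]
tool_pos: [0.5211, -0.0151, 0.1341]
ee_rot: [-3.14, -0.034, -0.076]
wrist_force: [1.9, -3.9, 9.6]
```

```bash
python3 -m inch '[{"grip":0,"dx":-0.2,"dy":-0.15,"dz":0.18,"rx":-0.02,"ry":-0.3,"rz":0}]'|sed -n 2,4p;  python3 -m inch '[{"grip":0,"dx":-0.15,"dy":-0.25,"dz":0.2,"rx":0.02,"ry":-0.3,"rz":0}]'|sed -n 2,4p; python3 -m inch '[{"grip":0,"dx":-0.15,"dy":-0.25,"dz":0.2,"rx":0.05,"ry":-0.2,"rz":0}]'|sed -n 2,4p
```

```text
tool_pos: [0.5217, -0.0124, 0.134]
ee_rot: [3.139, -0.023, -0.076]
wrist_force: [4.0, -3.0, 8.0]
tool_pos: [0.5234, -0.007, 0.134]
ee_rot: [3.139, -0.011, -0.077]
wrist_force: [0.8, -1.2, 13.7]
tool_pos: [0.5244, -0.0011, 0.134]
ee_rot: [-3.141, -0.005, -0.077]
wrist_force: [-1.4, -0.7, 14.6]
```

```bash
python3 -m inch '[{"grip":0,"dx":-0.18,"dy":-0.25,"dz":0.18,"rx":0.02,"ry":-0.12,"rz":0}]'|sed -n 2,4p;  python3 -m inch '[{"grip":0,"dx":-0.15,"dy":-0.25,"dz":0.18,"rx":0.02,"ry":-0.14,"rz":0}]'|sed -n 2,4p; python3 -m inch '[{"grip":0,"dx":-0.15,"dy":-0.25,"dz":0.18,"rx":0.02,"ry":-0.14,"rz":0}]'|sed -n 2,4p
```

```text
tool_pos: [0.5245, 0.0036, 0.1341]
ee_rot: [3.14, -0.007, -0.078]
wrist_force: [0.0, -6.0, 9.8]
tool_pos: [0.525, 0.0075, 0.1341]
ee_rot: [3.137, -0.006, -0.079]
wrist_force: [-1.3, -3.4, 11.1]
tool_pos: [0.5255, 0.0123, 0.1341]
ee_rot: [3.135, -0.005, -0.08]
wrist_force: [-0.3, -2.6, 12.5]
```

```bash
python3 -m inch '[{"grip":0,"dx":-0.18,"dy":-0.25,"dz":0.18,"rx":0.07,"ry":-0.14,"rz":-0.05}]'|sed -n 2,4p;  python3 -m inch '[{"grip":0,"dx":-0.16,"dy":-0.25,"dz":0.19,"rx":0.04,"ry":-0.14,"rz":-0.03}]'|sed -n 2,4p; python3 -m inch '[{"grip":0,"dx":-0.16,"dy":-0.25,"dz":0.19,"rx":0.02,"ry":-0.14,"rz":0}]'|sed -n 2,4p
```

```text
tool_pos: [0.5258, 0.018, 0.1342]
ee_rot: [3.14, -0.005, -0.076]
wrist_force: [1.4, -0.7, 10.2]
tool_pos: [0.5264, 0.0241, 0.1342]
ee_rot: [-3.14, -0.005, -0.073]
wrist_force: [-1.7, -0.5, 13.1]
tool_pos: [0.5268, 0.0289, 0.1343]
ee_rot: [-3.141, -0.005, -0.074]
wrist_force: [-0.9, -6.2, 12.8]
```

```bash
python3 -m inch '[{"grip":0,"dx":-0.2,"dy":-0.25,"dz":0.19,"rx":0.02,"ry":-0.13,"rz":0}]'|sed -n 2,4p;  python3 -m inch '[{"grip":0,"dx":-0.18,"dy":-0.25,"dz":0.19,"rx":0.05,"ry":-0.14,"rz":0}]'|sed -n 2,4p; python3 -m inch '[{"grip":0,"dx":-0.18,"dy":-0.25,"dz":0.19,"rx":0.05,"ry":-0.14,"rz":0}]'|sed -n 2,4p;  python3 -m inch '[{"grip":0,"dx":-0.18,"dy":-0.25,"dz":0.19,"rx":0.03,"ry":-0.14,"rz":0}]'|sed -n 1,4p
```

```text
tool_pos: [0.5268, 0.0331, 0.1343]
ee_rot: [3.139, -0.007, -0.075]
wrist_force: [1.6, -3.7, 11.0]
tool_pos: [0.5272, 0.0384, 0.1343]
ee_rot: [3.142, -0.007, -0.076]
wrist_force: [-0.1, -1.9, 12.1]
tool_pos: [0.5276, 0.0445, 0.1343]
ee_rot: [-3.137, -0.008, -0.077]
wrist_force: [0.4, -0.6, 11.9]
time: 15.4
tool_pos: [0.5281, 0.0508, 0.1343]
ee_rot: [-3.134, -0.009, -0.077]
wrist_force: [0.3, -0.4, 10.6]
```

```bash
python3 -m inch '[{"grip":0,"dx":-0.2,"dy":-0.25,"dz":0.19,"rx":-0.04,"ry":-0.16,"rz":0}]'|sed -n 2,4p;  python3 -m inch '[{"grip":0,"dx":-0.18,"dy":-0.25,"dz":0.19,"rx":-0.02,"ry":-0.15,"rz":0}]'|sed -n 2,4p; python3 -m inch '[{"grip":0,"dx":-0.18,"dy":-0.25,"dz":0.19,"rx":0.03,"ry":-0.14,"rz":0}]'|sed -n 2,4p;  python3 -m inch '[{"grip":0,"dx":-0.18,"dy":-0.25,"dz":0.19,"rx":0.03,"ry":-0.14,"rz":-0.03}]'|sed -n 1,4p
```

```text
tool_pos: [0.5283, 0.0554, 0.1344]
ee_rot: [3.142, -0.009, -0.078]
wrist_force: [1.9, -7.1, 10.4]
tool_pos: [0.5288, 0.0603, 0.1344]
ee_rot: [3.137, -0.009, -0.079]
wrist_force: [0.7, -3.8, 11.8]
tool_pos: [0.5292, 0.0662, 0.1344]
ee_rot: [3.139, -0.009, -0.079]
wrist_force: [2.5, -0.7, 10.4]
time: 15.9
tool_pos: [0.5297, 0.0727, 0.1344]
ee_rot: [-3.141, -0.01, -0.077]
wrist_force: [0.1, -0.4, 11.4]
```

```bash
python3 -m inch '[{"grip":0,"dx":-0.22,"dy":-0.25,"dz":0.2,"rx":0,"ry":-0.16,"rz":0}]'|sed -n 2,4p;  python3 -m inch '[{"grip":0,"dx":-0.2,"dy":-0.18,"dz":0.2,"rx":0,"ry":-0.16,"rz":0}]'|sed -n 2,4p; python3 -m inch '[{"grip":0,"dx":-0.2,"dy":-0.05,"dz":0.2,"rx":0.02,"ry":-0.16,"rz":0}]'|sed -n 2,4p
```

```text
tool_pos: [0.5299, 0.0793, 0.1345]
ee_rot: [-3.14, -0.011, -0.078]
wrist_force: [2.4, -0.8, 10.9]
tool_pos: [0.5304, 0.0844, 0.1345]
ee_rot: [-3.138, -0.011, -0.078]
wrist_force: [1.2, -0.8, 10.9]
tool_pos: [0.5305, 0.0864, 0.1345]
ee_rot: [-3.135, -0.011, -0.077]
wrist_force: [0.6, -0.5, 10.3]
```

```bash
python3 -m inch '[{"grip":0,"dx":-0.2,"dy":0.02,"dz":0.22,"rx":-0.08,"ry":-0.18,"rz":0}]'|sed -n 2,4p;  python3 -m inch '[{"grip":0,"dx":-0.2,"dy":0.1,"dz":0.22,"rx":-0.02,"ry":-0.18,"rz":0}]'|sed -n 2,4p; python3 -m inch '[{"grip":0,"dx":-0.2,"dy":0.25,"dz":0.22,"rx":0,"ry":-0.18,"rz":0}]'|sed -n 2,4p; python3 -m inch '[{"grip":0,"dx":-0.2,"dy":0.25,"dz":0.22,"rx":0,"ry":-0.18,"rz":0}]'|sed -n 2,4p
```

```text
tool_pos: [0.5307, 0.0867, 0.1344]
ee_rot: [-3.139, -0.01, -0.077]
wrist_force: [1.3, 0.4, 13.6]
tool_pos: [0.5306, 0.0853, 0.1345]
ee_rot: [-3.139, -0.009, -0.077]
wrist_force: [1.2, 0.6, 12.0]
tool_pos: [0.5303, 0.0802, 0.1344]
ee_rot: [-3.136, -0.008, -0.076]
wrist_force: [1.7, 0.4, 13.0]
tool_pos: [0.53, 0.0749, 0.1344]
ee_rot: [-3.133, -0.007, -0.076]
wrist_force: [1.2, 0.5, 13.4]
```

```bash
python3 -m inch '[{"grip":0,"dx":-0.2,"dy":0.3,"dz":0.22,"rx":-0.05,"ry":-0.18,"rz":0},{"grip":0,"dx":-0.2,"dy":0.3,"dz":0.22,"rx":-0.02,"ry":-0.17,"rz":0}]'|sed -n 2,4p;  python3 -m inch '[{"grip":0,"dx":-0.2,"dy":0.3,"dz":0.22,"rx":-0.04,"ry":-0.17,"rz":0},{"grip":0,"dx":-0.2,"dy":0.3,"dz":0.22,"rx":-0.02,"ry":-0.17,"rz":0}]'|sed -n 2,4p; python3 -m inch '[{"grip":0,"dx":-0.2,"dy":0.3,"dz":0.22,"rx":-0.03,"ry":-0.17,"rz":0},{"grip":0,"dx":-0.2,"dy":0.3,"dz":0.22,"rx":-0.03,"ry":-0.17,"rz":0}]'|sed -n 2,4p
```

```text
tool_pos: [0.5291, 0.0615, 0.1344]
ee_rot: [-3.135, -0.006, -0.076]
wrist_force: [1.2, 1.2, 13.4]
tool_pos: [0.528, 0.0477, 0.1343]
ee_rot: [-3.136, -0.006, -0.075]
wrist_force: [0.7, 0.6, 13.2]
tool_pos: [0.527, 0.0336, 0.1342]
ee_rot: [-3.138, -0.005, -0.075]
wrist_force: [1.1, -0.2, 12.9]
```

```bash
python3 -m inch '[{"grip":0,"dx":-0.22,"dy":0.3,"dz":0.22,"rx":-0.02,"ry":-0.17,"rz":0},{"grip":0,"dx":-0.22,"dy":0.3,"dz":0.22,"rx":-0.02,"ry":-0.17,"rz":0}]'|sed -n 2,4p;  python3 -m inch '[{"grip":0,"dx":-0.22,"dy":0.3,"dz":0.22,"rx":-0.02,"ry":-0.17,"rz":0},{"grip":0,"dx":-0.22,"dy":0.3,"dz":0.22,"rx":-0.02,"ry":-0.17,"rz":0}]'|sed -n 2,4p; python3 -m inch '[{"grip":0,"dx":-0.22,"dy":0.3,"dz":0.22,"rx":-0.02,"ry":-0.17,"rz":0},{"grip":0,"dx":-0.22,"dy":0.3,"dz":0.22,"rx":-0.02,"ry":-0.17,"rz":0}]'|sed -n 2,4p;python3 -m inch '[{"grip":0,"dx":-0.22,"dy":0.3,"dz":0.22,"rx":-0.02,"ry":-0.17,"rz":0},{"grip":0,"dx":-0.22,"dy":0.3,"dz":0.22,"rx":-0.02,"ry":-0.17,"rz":0}]'|sed -n 2,4p
```

```text
tool_pos: [0.5257, 0.0192, 0.1341]
ee_rot: [-3.139, -0.007, -0.075]
wrist_force: [2.0, 0.2, 11.4]
tool_pos: [0.5245, 0.0046, 0.1341]
ee_rot: [-3.141, -0.009, -0.074]
wrist_force: [2.2, 0.9, 12.3]
tool_pos: [0.5232, -0.0104, 0.1339]
ee_rot: [3.139, -0.01, -0.074]
wrist_force: [2.3, 0.4, 12.1]
tool_pos: [0.522, -0.0257, 0.1339]
ee_rot: [3.136, -0.012, -0.074]
wrist_force: [2.3, 0.4, 13.1]
```

```bash
python3 -m inch '[{"grip":0,"dx":-0.2,"dy":0.3,"dz":0.22,"rx":0.04,"ry":-0.19,"rz":0},{"grip":0,"dx":-0.2,"dy":0.3,"dz":0.22,"rx":0.02,"ry":-0.19,"rz":0}]'|sed -n 2,4p;  python3 -m inch '[{"grip":0,"dx":-0.2,"dy":0.3,"dz":0.22,"rx":0.02,"ry":-0.19,"rz":0},{"grip":0,"dx":-0.2,"dy":0.3,"dz":0.22,"rx":0.02,"ry":-0.19,"rz":0}]'|sed -n 2,4p; python3 -m inch '[{"grip":0,"dx":-0.2,"dy":0.3,"dz":0.22,"rx":0.02,"ry":-0.19,"rz":0},{"grip":0,"dx":-0.2,"dy":0.3,"dz":0.22,"rx":0.02,"ry":-0.19,"rz":0}]'|sed -n 2,4p;python3 -m inch '[{"grip":0,"dx":-0.2,"dy":0.3,"dz":0.22,"rx":0.02,"ry":-0.19,"rz":0},{"grip":0,"dx":-0.2,"dy":0.3,"dz":0.22,"rx":0.02,"ry":-0.19,"rz":0}]'|sed -n 2,4p
```

```text
tool_pos: [0.5212, -0.0412, 0.1338]
ee_rot: [3.14, -0.008, -0.074]
wrist_force: [0.9, 0.6, 12.9]
tool_pos: [0.5202, -0.057, 0.1336]
ee_rot: [-3.141, -0.004, -0.073]
wrist_force: [0.9, 0.2, 12.2]
tool_pos: [0.5193, -0.073, 0.1335]
ee_rot: [-3.14, -0.001, -0.073]
wrist_force: [0.9, 0.7, 12.8]
tool_pos: [0.5184, -0.0892, 0.1334]
ee_rot: [-3.139, 0.003, -0.072]
wrist_force: [1.4, 0.7, 12.8]
```

```bash
python3 -m inch '[{"grip":0,"dx":-0.2,"dy":0.25,"dz":0.22,"rx":0,"ry":-0.1,"rz":0},{"grip":0,"dx":-0.2,"dy":0.05,"dz":0.22,"rx":0,"ry":-0.1,"rz":0}]'|sed -n 2,4p; python3 -m inch '[{"grip":0,"dx":0,"dy":0,"dz":-0.4,"rx":0,"ry":0,"rz":0},{"grip":0,"dx":0,"dy":0,"dz":-0.9,"rx":0,"ry":0,"rz":0},{"grip":0,"dx":0,"dy":0,"dz":-0.9,"rx":0,"ry":0,"rz":0},{"grip":0,"dx":0,"dy":0,"dz":-0.4,"rx":0,"ry":0,"rz":0},{"grip":0,"dx":0,"dy":0,"dz":0,"rx":0,"ry":0,"rz":0}]'
python3 -c "
from h import *
import pickle
go([.481,-.3097,.195],-.162)
s=cams.snapshot('scene'); cv2.imwrite('pics/s4.png',cv2.resize(s['frame'][60:240,80:340,::-1],None,fx=3,fy=3,interpolation=cv2.INTER_CUBIC)); pickle.dump(s,open('s4.pkl','wb'))
"
```

```text
tool_pos: [0.5171, -0.0986, 0.1333]
ee_rot: [3.14, -0.007, -0.073]
wrist_force: [-0.4, 0.4, 13.6]
time: 20.4
tool_pos: [0.5165, -0.0979, 0.1947]
ee_rot: [-3.141, -0.003, -0.073]
wrist_force: [0.8, -0.3, -4.7]
width: 0.0236
tcp [ 0.5165 -0.0979  0.1947] rpy [-3.1411e+00 -2.9000e-03 -7.2800e-02] F [ 0.82 -0.31 -4.69] T [ 0.056 -0.01   0.032] w 0.0236 t 20.4
shift units [-0.8   8.55 -0.02] dist 0.2148
turn units [-0.01 -0.03  1.02]
```

View pics/s4.png

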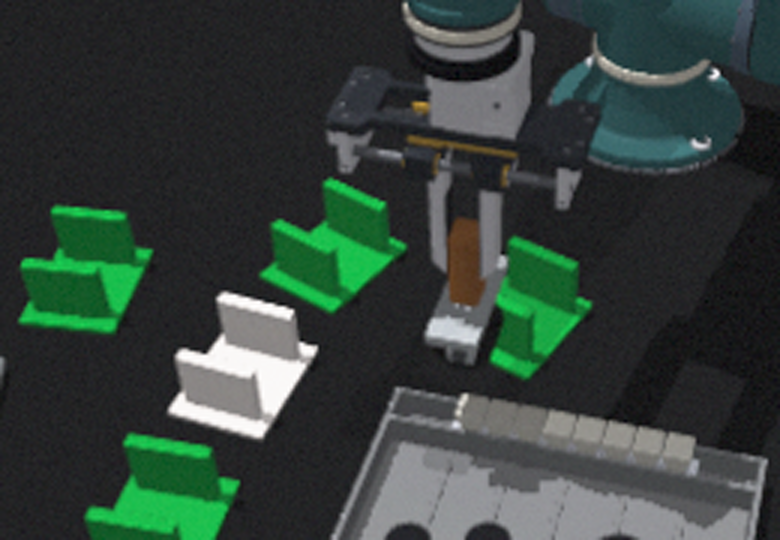

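```bash
python3 -m inch '[{"grip":0,"dx":0,"dy":0.5,"dz":0,"rx":0,"ry":0,"rz":0.5},{"grip":0,"dx":0,"dy":0.9,"dz":0,"rx":0,"ry":0,"rz":0.5},{"grip":0,"dx":0,"dy":0.9,"dz":0,"rx":0,"ry":0,"rz":0},{"grip":0,"dx":0,"dy":0.9,"dz":0,"rx":0,"ry":0,"rz":0},{"grip":0,"dx":0,"dy":0.9,"dz":0,"rx":0,"ry":0,"rz":0},{"grip":0,"dx":0,"dy":0.9,"dz":0,"rx":0,"ry":0,"rz":0},{"grip":0,"dx":0,"dy":0.9,"dz":0,"rx":0,"ry":0,"rz":0},{"grip":0,"dx":0,"dy":0.5,"dz":0,"rx":0,"ry":0,"rz":0},{"grip":0,"dx":0,"dy":0,"dz":0,"rx":0,"ry":0,"rz":0},{"grip":0,"dx":0,"dy":0,"dz":0,"rx":0,"ry":0,"rz":0}]'
python3 -c "
from h import *
go([.481,-.3097,.195],-.162)"
```

```text
time: 21.7
tool_pos: [0.4853, -0.2644, 0.182]
ee_rot: [-3.138, 0.016, -0.178]
wrist_force: [-0.1, -0.2, -4.5]
width: 0.0235
tcp [ 0.4853 -0.2644  0.182 ] rpy [-3.1376  0.0162 -0.1779] F [-0.07 -0.18 -4.49] T [ 0.04  -0.002  0.045] w 0.0235 t 21.7
shift units [ 0.14  1.81 -0.53] dist 0.0474
turn units [-0.05  0.19 -0.18]
```

```bash
python3 -m inch '[{"grip":0,"dx":0.07,"dy":0.8,"dz":-0.2,"rx":-0.05,"ry":0.16,"rz":-0.15},{"grip":0,"dx":0.03,"dy":0.6,"dz":-0.1,"rx":0,"ry":0,"rz":0},{"grip":0,"dx":0,"dy":0,"dz":0,"rx":0,"ry":0,"rz":0},{"grip":0,"dx":0,"dy":0,"dz":0,"rx":0,"ry":0,"rz":0}]'
python3 -c "
from h import *
go([.481,-.3097,.185],-.162)"
```

```text
time: 22.2
tool_pos: [0.4826, -0.297, 0.1892]
ee_rot: [-3.139, 0.003, -0.161]
wrist_force: [0.2, 0.6, -4.5]
width: 0.0239
tcp [ 0.4826 -0.297   0.1892] rpy [-3.1392e+00  2.6000e-03 -1.6130e-01] F [ 0.16  0.62 -4.49] T [ 0.051 -0.042 -0.054] w 0.0239 t 22.2
shift units [0.02 0.51 0.17] dist 0.0135
turn units [-0.03  0.03  0.01]
```

```bash
python3 -m inch '[{"grip":0,"dx":0.02,"dy":0.5,"dz":0.2,"rx":-0.03,"ry":0.03,"rz":0.01},{"grip":0,"dx":0,"dy":0,"dz":0,"rx":0,"ry":0,"rz":0},{"grip":0,"dx":0,"dy":0,"dz":0,"rx":0,"ry":0,"rz":0}]'
python3 -c "
from h import *
go([.481,-.3097,.13],-.162)
import pickle
d={}
for n in ('scene','wrist'):
  s=cams.snapshot(n); d[n]=s; cv2.imwrite('pics/%s5.png'%n,s['frame'][:,:,::-1])
pickle.dump(d,open('d5.pkl','wb'))
s=d['scene']['frame'][60:240,80:260,::-1]; cv2.imwrite('pics/s5c.png',cv2.resize(s,None,fx=3.3,fy=3.3,interpolation=cv2.INTER_CUBIC))"
```

```text
time: 22.58
tool_pos: [0.4811, -0.3092, 0.1833]
ee_rot: [-3.141, 0.001, -0.161]
wrist_force: [1.0, 0.2, -4.6]
width: 0.0239
tcp [ 0.4811 -0.3092  0.1833] rpy [-3.141e+00  8.000e-04 -1.612e-01] F [ 0.96  0.18 -4.55] T [ 0.012 -0.005  0.003] w 0.0239 t 22.575
shift units [0.   0.02 2.13] dist 0.0533
turn units [-0.01  0.01  0.01]
```

View pics/s5c.png

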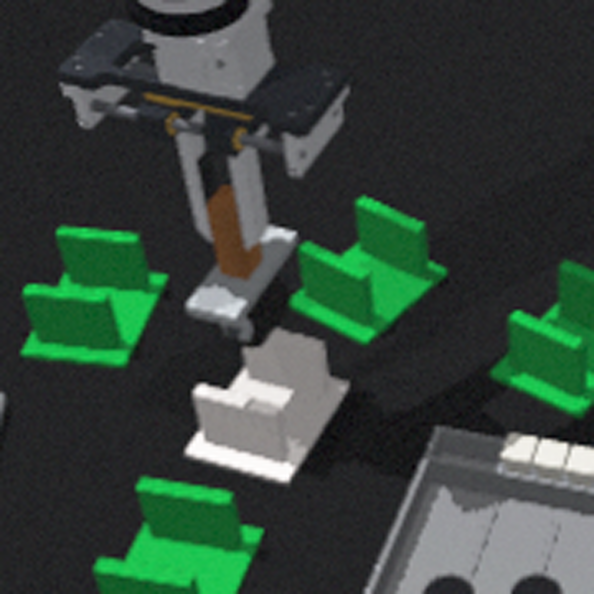

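View pics/wrist5.png

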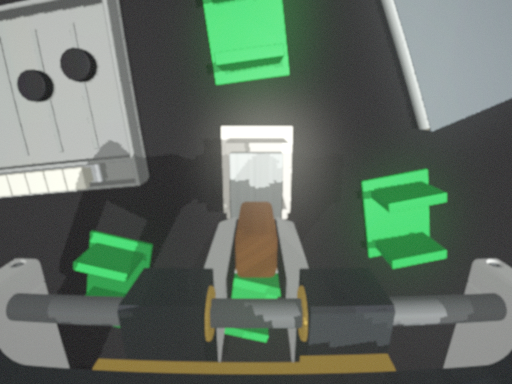

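```bash
python3 -m inch '[{"grip":0,"dx":0,"dy":0.02,"dz":0.4,"rx":-0.01,"ry":0.01,"rz":0},{"grip":0,"dx":0,"dy":0,"dz":0.6,"rx":0,"ry":0,"rz":0},{"grip":0,"dx":0,"dy":0,"dz":0.6,"rx":0,"ry":0,"rz":0},{"grip":0,"dx":0,"dy":0,"dz":0.3,"rx":0,"ry":0,"rz":0},{"grip":0,"dx":0,"dy":0,"dz":0,"rx":0,"ry":0,"rz":0},{"grip":0,"dx":0,"dy":0,"dz":0,"rx":0,"ry":0,"rz":0}]'
python3 -c "
from h import *
go([.481,-.3097,.0927],-.162)"
```

```text
time: 23.42
tool_pos: [0.4803, -0.3088, 0.1309]
ee_rot: [-3.141, 0.002, -0.161]
wrist_force: [-0.3, -0.1, -4.1]
width: 0.0237
tcp [ 0.4803 -0.3088  0.1309] rpy [-3.1406e+00  2.4000e-03 -1.6080e-01] F [-0.29 -0.08 -4.11] T [ 0.019 -0.009 -0.022] w 0.0237 t 23.425
shift units [0.04 0.03 1.53] dist 0.0382
turn units [-0.01  0.03  0.01]
```

```bash
python3 -m inch '[{"grip":0,"dx":0.04,"dy":0.03,"dz":0.4,"rx":-0.01,"ry":0.03,"rz":0.01},{"grip":0,"dx":0,"dy":0,"dz":0.4,"rx":0,"ry":0,"rz":0},{"grip":0,"dx":0,"dy":0,"dz":0.2,"rx":0,"ry":0,"rz":0},{"grip":0,"dx":0,"dy":0,"dz":0.1,"rx":0,"ry":0,"rz":0},{"grip":0,"dx":0,"dy":0,"dz":0,"rx":0,"ry":0,"rz":0}]'
python3 -c "
from h import *
go([.481,-.3097,.0927],-.162)"
```

```text
time: 24.05
tool_pos: [0.4817, -0.3101, 0.1023]
ee_rot: [3.141, -0.002, -0.162]
wrist_force: [0.2, -0.2, -5.4]
width: 0.0239
tcp [ 0.4817 -0.3101  0.1023] rpy [ 3.141e+00 -1.800e-03 -1.616e-01] F [ 0.22 -0.18 -5.41] T [ 0.055 -0.005 -0.025] w 0.0239 t 24.05
shift units [-0.03 -0.01  0.38] dist 0.0096
turn units [ 0.01 -0.02  0.  ]
```

```bash
python3 -m inch '[{"grip":0,"dx":-0.03,"dy":-0.01,"dz":0.15,"rx":0.01,"ry":-0.02,"rz":0},{"grip":0,"dx":0,"dy":0,"dz":0.12,"rx":0,"ry":0,"rz":0}]'|sed -n 2,4p; python3 -m inch '[{"grip":0,"dx":0,"dy":0,"dz":0.06,"rx":0,"ry":0,"rz":0}]'|sed -n 2,4p;  python3 -m inch '[{"grip":0,"dx":0,"dy":0,"dz":0.06,"rx":0,"ry":0,"rz":0}]'|sed -n 2,4p;  python3 -m inch '[{"grip":0,"dx":0,"dy":0,"dz":0.04,"rx":0,"ry":0,"rz":0}]'|sed -n 2,4p
```

```text
tool_pos: [0.4814, -0.31, 0.0959]
ee_rot: [3.141, -0.001, -0.162]
wrist_force: [-0.4, -0.3, -3.9]
tool_pos: [0.4813, -0.31, 0.0942]
ee_rot: [3.141, -0.001, -0.162]
wrist_force: [0.2, 0.5, -4.1]
tool_pos: [0.4814, -0.3101, 0.0932]
ee_rot: [3.141, -0.001, -0.162]
wrist_force: [-1.5, 1.1, 0.5]
tool_pos: [0.4814, -0.3101, 0.0932]
ee_rot: [3.141, -0.002, -0.162]
wrist_force: [-2.5, 1.4, 2.4]
```

```bash
python3 -m inch '[{"grip":0,"dx":0,"dy":0,"dz":0,"rx":0,"ry":0,"rz":0},{"grip":0.4,"dx":0,"dy":0,"dz":0,"rx":0,"ry":0,"rz":0},{"grip":0.7,"dx":0,"dy":0,"dz":0,"rx":0,"ry":0,"rz":0},{"grip":0.7,"dx":0,"dy":0,"dz":0,"rx":0,"ry":0,"rz":0},{"grip":0.7,"dx":0,"dy":0,"dz":0,"rx":0,"ry":0,"rz":0},{"grip":0.7,"dx":0,"dy":0,"dz":0,"rx":0,"ry":0,"rz":0},{"grip":0.7,"dx":0,"dy":0,"dz":0,"rx":0,"ry":0,"rz":0}]'
```

```text
time: 25.55
tool_pos: [0.4835, -0.3118, 0.096]
ee_rot: [3.137, -0.008, -0.162]
wrist_force: [0.8, -0.2, -0.6]
width: 0.0657
```

```bash
python3 -m inch '[{"grip":0.7,"dx":0,"dy":0,"dz":-0.3,"rx":-0.04,"ry":-0.07,"rz":0},{"grip":0.7,"dx":0,"dy":0,"dz":-0.6,"rx":0,"ry":0,"rz":0},{"grip":0.7,"dx":0,"dy":0,"dz":-0.9,"rx":0,"ry":0,"rz":0},{"grip":0.7,"dx":0,"dy":0,"dz":-0.9,"rx":0,"ry":0,"rz":0},{"grip":0.7,"dx":0,"dy":0,"dz":-0.9,"rx":0,"ry":0,"rz":0},{"grip":0.7,"dx":0,"dy":0,"dz":-0.9,"rx":0,"ry":0,"rz":0},{"grip":0.7,"dx":0,"dy":0,"dz":-0.4,"rx":0,"ry":0,"rz":0},{"grip":0.7,"dx":0,"dy":0,"dz":0,"rx":0,"ry":0,"rz":0}]'
python3 -m inch '[{"grip":0.7,"dx":-0.6,"dy":0.6,"dz":0,"rx":0,"ry":0,"rz":0},{"grip":0.7,"dx":-0.9,"dy":0.9,"dz":0,"rx":0,"ry":0,"rz":0},{"grip":0.7,"dx":-0.9,"dy":0.9,"dz":0,"rx":0,"ry":0,"rz":0},{"grip":0.7,"dx":-0.9,"dy":0.9,"dz":0,"rx":0,"ry":0,"rz":0},{"grip":0.7,"dx":-0.9,"dy":0.9,"dz":0,"rx":0,"ry":0,"rz":0},{"grip":0.7,"dx":-0.4,"dy":0.4,"dz":0,"rx":0,"ry":0,"rz":0},{"grip":0.7,"dx":0,"dy":0,"dz":0,"rx":0,"ry":0,"rz":0}]'
python3 - <<'E'
from h import *
d={n:cams.snapshot(n) for n in ('scene','top')}
s=d['scene']['frame'][80:280,80:350,::-1]; cv2.imwrite('pics/s6.png',cv2.resize(s,None,fx=2.9,fy=2.9,interpolation=cv2.INTER_CUBIC))
s=d['top']['frame'][100:250,160:370,::-1]; cv2.imwrite('pics/t6.png',cv2.resize(s,None,fx=3.7,fy=3.7,interpolation=cv2.INTER_CUBIC))
s=d['scene']['frame'][180:230,215:335,::-1]; cv2.imwrite('pics/s6b.png',cv2.resize(s,None,fx=6.6,fy=6.6,interpolation=cv2.INTER_CUBIC))
o=robot.get_obs(); print(o['time'],o['wrist_force'])
E
```

```text
time: 26.55
tool_pos: [0.4843, -0.3112, 0.2297]
ee_rot: [3.13, -0.008, -0.161]
wrist_force: [1.2, 0.8, -0.1]
width: 0.0659
time: 27.42
tool_pos: [0.3401, -0.4093, 0.2223]
ee_rot: [3.137, 0.005, -0.164]
wrist_force: [0.5, 0.4, 0.5]
width: 0.0659
27.525 [-0.33737739 -1.16226539 -0.58055046]
```

View pics/s6.png

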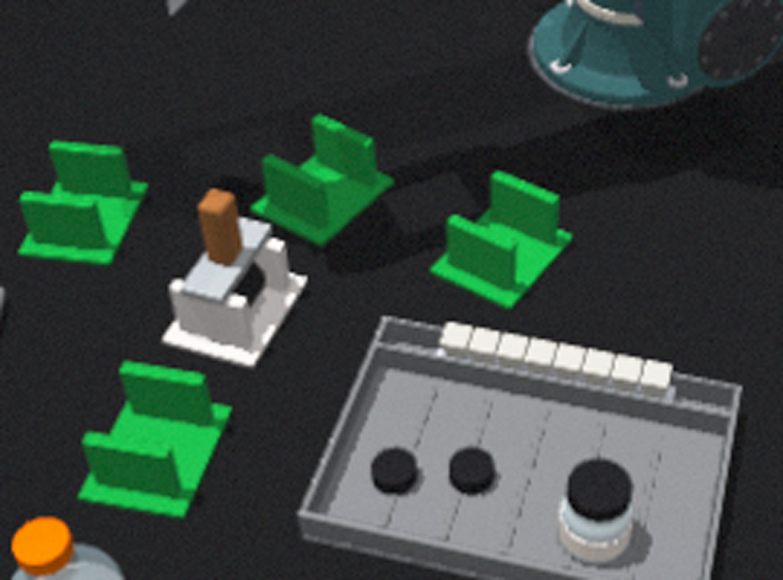

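View pics/t6.png

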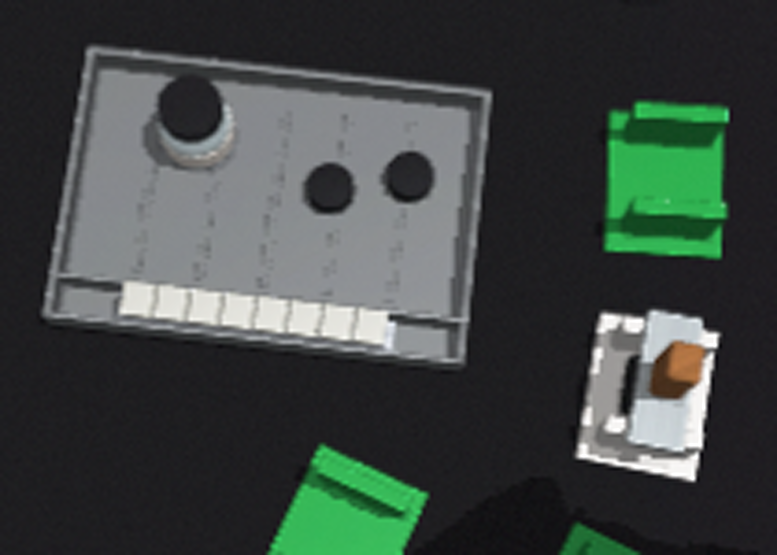

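View pics/s6b.png

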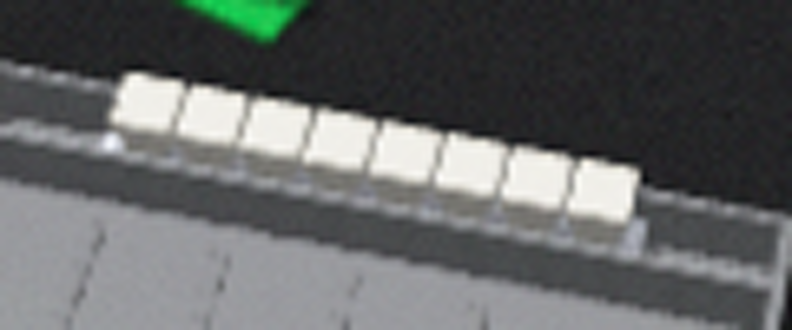

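The scene view shows the roller upright in the white stand and the strip level and lower than at the start, with no steps between links. The jar, caps and look-alikes haven't moved. I'm handing the job in.

```bash
python3 -c "
from bench import robot
print(robot.close_job())"
```

```text
the job is handed in; nothing more can be done
None
```

The strip is rolled down along its whole length and the roller is back upright in its white stand. I handed the job in at about 27.5 s of the 72 s allowed.

- **Rolling:** I rolled from link 1 to link 8, then back again. Allowing for the roller's weight, the contact force read about 10–19 N on the first pass and 16–18 N on the return. It stayed well under the 35 N limit in every reading.
- **Pressure on the first pass:** It fell below the 15 N target in places, at about 10–14 N on links 1–3 and briefly on later links. That is why I made the return pass over the full length.
- **Seating check:** The tool's height along the strip on the way back matched the first pass to within about 0.2 mm. It rose smoothly by about 1.1 mm from link 1 to link 8, so the links are against the rail. The last scene picture shows an even row of tops.
- **Alignment:** The wheel ran about 2–5 mm off the strip's centreline, and the tool tilted up to about 2° for a few rows mid-strip. The wheel still covered the links, and the fingers stayed well above strip and tray.
- **Parking:** The roller came to rest within 0.5 mm of its starting height. The last pictures show it in place as before, the jar, caps and green stands where they were, and the arm clear. I did not re-check the rack in those last close-ups, but the arm never went near it.

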